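# Unpin, load and close the bench sample incubator

## Task

The bench incubator's clear hood is still locked by its transport pin. Draw the red-gripped pin fully out of the hasp, park it lying level in the open-topped notch bracket on the incubator's side and let go of it, then fold the hood back to about 105 degrees (leaning back a little past upright) and let go. Stand every tube rack from the bench upright on the chamber floor in a lane of its own, with its length along the lane, then fold the hood fully shut, leaving the pin parked and the other things on the bench undisturbed.

Things in the scene. Friction and masses are not known exactly. Their poses are not given: they have to be found in the camera images.
- incubator: White open-topped box fixed to the bench; origin on the bench under the chamber's middle. x: from its hasp side (near the robot) to its hinge side; y: towards its pin bracket; z up. Chamber outside 134 (x) by 256 (y), inside 120 by 240, rim z 115, floor z 15. Ribs 10 high on the floor make four lanes along x, 50 wide, 120 long. A grey control unit, 60 wide and 105 high, adjoins its -y side.
- pin: Pin, 90 g: steel shaft 12 in diameter, 80 long, and flat red grip 16 (x) by 36 (y) by 28 (z -17 to 11). Origin on the shaft axis at mid grip; shaft along -y from y -20 to -100, collar 20 in diameter at its root; mass centre near y -50. Starts in the hasp with its y axis along the incubator's y, the grip out at the +y side; slides out freely along +y. Pinch the grip from above across its 16.
- hasp (a point): Middle of the hasp at the front: incubator x -87, y 106, z 94. Two aluminium ears (y 84 to 94 and 118 to 128, z 71 to 112) fixed to the wall, with the hood's yellow tongue (y 102 to 110) between them; 15 mm square bores through all three along y. The pin is clear of them after 80 mm of travel.
- notch (a point): Where the origin of the parked pin belongs (pin y along incubator y): incubator x 0, y 241, z 60; along y 10 mm either way is fine. The aluminium bracket has two forks (y 160 to 168 and 203 to 211) with U notches open at the top, 18 wide, bottom z 54, posts to z 81, yellow flared lips to z 95; the shaft lies in both, the grip outside the outer fork.
- hood (a joint): Angle of the clear, blue-rimmed hood, rad: 0 shut, 1.57 upright, 1.83 the loading position (105 degrees), stop at 2.4. Stiff friction hinge of about 0.5 N m: it stays at any angle; hood 0.35 kg; takes about 7 N at the bar.
- hood_hinge (a point): Middle of the hood's hinge line, which runs along the incubator's y axis at the back edge (incubator x 67, z 120). The hood is a flat panel 134 by 256, 6 to 10 thick.
- hood_bar (a point): Middle of the hood's black handle bar, 12 in diameter, 100 long along incubator y, a post at each end; moves with the hood, 122 from the hinge along the panel and 45 outside its middle plane (36 clear). Hood open: it is on the far side of the panel, away from the robot. Pinched from above, the bar turns between the pads as the hood is folded, so the gripper can stay pointing down.
- lane0 (a point): Middle of lane 0 on the chamber floor (incubator y -81).
- lane1 (a point): Middle of lane 1 on the chamber floor (incubator y -27).
- lane2 (a point): Middle of lane 2 on the chamber floor (incubator y 27).
- lane3 (a point): Middle of lane 3 on the chamber floor (incubator y 81).
- rack0: White tube rack, 80 (x, its length) by 44 (y) by 34 high, with six capped tubes up to z 52 and a central carrying fin 44 (x) by 12 thick (y) that rises to z 92; 0.22 kg; origin at the centre of its underside, z up. Pinch the fin across its thickness, above the caps. From 2 to 4 racks are present.
- rack1: White tube rack, 80 (x, its length) by 44 (y) by 34 high, with six capped tubes up to z 52 and a central carrying fin 44 (x) by 12 thick (y) that rises to z 92; 0.22 kg; origin at the centre of its underside, z up. Pinch the fin across its thickness, above the caps. From 2 to 4 racks are present.
- rack2: White tube rack, 80 (x, its length) by 44 (y) by 34 high, with six capped tubes up to z 52 and a central carrying fin 44 (x) by 12 thick (y) that rises to z 92; 0.22 kg; origin at the centre of its underside, z up. Pinch the fin across its thickness, above the caps. From 2 to 4 racks are present.
- rack3: White tube rack, 80 (x, its length) by 44 (y) by 34 high, with six capped tubes up to z 52 and a central carrying fin 44 (x) by 12 thick (y) that rises to z 92; 0.22 kg; origin at the centre of its underside, z up. Pinch the fin across its thickness, above the caps. From 2 to 4 racks are present.
- sanitiser: Clear pump bottle, 64 in diameter, 163 high; origin under it. Leave alone.
- jar: Jar with a blue cap, 60 in diameter, 80 high; origin under it. Leave alone.
- carton: Small cardboard carton 80 by 120 by 50 high; origin under it. Leave alone.
Not all that is in view belongs to the job. What is shaped like the rack1 but green or pink is not meant. Of the things that look like the pin, the larger one is meant.

How it is judged:
By the outcome, as a careful person would: the job done as asked, in the order asked, and still so for the second after the job is handed in, with the robot touching nothing.
Of rack0, rack1, rack2, rack3 only 2 to 4 are there at a start; the rules pass over those that are not, and their reading is None.
At some moment in a run one of rack0, rack1, rack2, rack3 may be knocked a few centimetres aside while the robot is not near it.
It also fails if it takes over 210 s, if anything falls off the work surface, if the arm or the gripper's body presses on something with over 40 N, if the wrist force passes 120 N, or if a joint passes its speed limit or range.

## Robot

A 7-joint arm with a two-finger parallel gripper is mounted at the origin on the work surface. World frame = base frame: x ahead of the robot, y to its left, z up, the work surface at z = 0. Lengths are in mm, angles in rad, forces in N, time in s.
With the tool pointing down it reaches from about 400 to 875 mm from the base axis. Payload 4.4 kg.
Tool frame: the origin (TCP) lies on the centre line of the jaws, within the pads' length; the fingertips stand 14 mm ahead of it and the grasp point (between the pads) lies 5 mm behind it (tips_ahead is the distance from the TCP to the fingertips, in mm); z points along the fingers, y is the line along which they close (so a half turn about z gives the same grasp; the last joint's range is limited). The gripper opens to 85 mm and grips with 20 to 120 N. Pads are 22 mm wide; open, the fingers measure 114 mm over their backs; the gripper's body (76 mm by 85 mm) begins 54 mm behind the grasp point. The pads swing forward as they close: fully open they stand 13 mm farther back than shut.
Start: joints at [1.132, 0.628, 0.038, 1.517, -0.027, 0.996, -0.02], TCP at [236.773, -605.356, 245.313] pointing down, gripper open.
Joint ranges: [-3.06, 3.06], [-0.37, 2.12], [-1.25, 1.32], [0.18, 2.47], [-1.1, 4.24], [0.23, 1.98], [-2.94, 2.94]. Speed limits (rad/s): [2.57, 2.57, 3.14, 3.14, 3.14, 3.14, 3.14].

## Interface

Orientations are given as [roll, pitch, yaw] about the fixed x, y, z axes, in that order (R = Rz(yaw) Ry(pitch) Rx(roll)).
In Python, from cell import * gives the robot as it stands.
- The arm moves only by the tool move_arm, never from a script. Its argument "rows" is text: rows parted by semicolons, each of 7 numbers parted by spaces: the shift along the tool's x, y, z scaled (see below), then the turn, a rotation vector about the tool's x, y, z scaled (see below), then the closure, from -1 (fully open) to 1 (shut). A call has 1 to 12 rows; each row is the pose to reach, as a shift and turn from the pose commanded when the call began, along the tool's axes at that moment; what a row does not reach only later rows make up. The controller multiplies each number of a shift by 0.3 m and each number of a turn by pi/2 rad. A row lasts 1/12 s, in which the tool goes at most 41.7 mm and 7.16 degrees, less where a joint would pass 70% of its speed; a pose out of reach is approached as far as the arm can. A call with a number of a shift or a turn outside -1 to 1 is refused whole. A call with a gripper value outside its range is refused whole. The fingers move at their own pace and stop on an object; the grip force is fixed at half the most. Time passes only in rows, so rows that repeat a pose let the fingers close. It gives the time, the measured TCP pose, the force, the opening and the grip force at its end, in the units of the state.
- read_state(): the state, without advancing time (a new reading comes with each control period).
- get_image(name): name is "scene" or "top"; returns a dict with "img" (400x640x3 uint8, red, green, blue), "vfov" (degrees; the focal length in pixels is half the picture's height over the tangent of half this angle, whatever the lens; pixels are square), "cx", "cy" (the principal point, pixels), "k1" (the pictures are not rectified: a ray, as slopes to the right and down, at radius r is drawn at 1 + k1 r^2 times it, then the intrinsics apply), "extrinsics" (4x4, takes a point from camera to world coordinates). Camera axes: x right, y up, looking along -z (the intrinsics and any distortion apply to the point x, -y, -z); pixel columns grow to the right and rows downward; lengths in mm; the calibration is good to about 2 mm. A picture is of the moment at which its call begins. There is no depth.
- finish_job(): hands the job in; it is judged then, once.
The state is a dict: "clock": time; "qpos": joint angles; "qd": joint speeds; "tau": joint torques, N m; "eef_pos": TCP position; "tool_rot": TCP orientation; "force": force on the tool from outside, world axes, zero at the start; "torque": the same for the moment, N m; "width": finger opening in mm; "gripper_force": force on a finger pad.
Only numpy, scipy, OpenCV 4.12 (cv2) and the standard library are available. Lean on these libraries where they do the work, as an engineer would, in place of code of your own. Each camera call takes 0.05 s, during which the arm holds its last target. There are 200 camera calls.

## Working session

There is one attempt and no reset: what is moved stays moved. The work goes in short steps, Python scripts to look and compute and a tool call to move; the robot and the scene stay as the last step left them, time stands still between calls to the robot, and variables do not carry over. Pictures are saved under pics/ and viewed, at most 14 in all, crops included, and the job is handed in when it is done.

Besides the shell and the picture viewer there is one more tool, called after ">>>" by a JSON object that holds its "method" and its "body", one argument or row to a line. move_arm: Moves the arm, as the interface text tells. Its arguments: {"type":"object","properties":{"rows":{"type":"string"}},"required":["rows"]}

```bash
ls; mkdir -p pics
cat > h.py <<'E'
from cell import *
import numpy as np, cv2
from scipy.spatial.transform import Rotation as R
def cam(n):
    c=get_image(n); c['f']=200/np.tan(np.radians(c['vfov'])/2); c['E']=np.array(c['extrinsics']); return c
def ray(c,u,v):
    p=np.array([(u-c['cx'])/c['f'],(v-c['cy'])/c['f']]); K=np.array([[1,0,0],[0,1,0],[0,0,1.]])
    q=cv2.undistortPoints(p.reshape(1,1,2),K,np.array([c['k1'],0,0,0.]))[0,0]
    d=c['E'][:3,:3]@np.array([q[0],-q[1],-1]); return c['E'][:3,3],d/np.linalg.norm(d)
def onz(c,u,v,z):
    o,d=ray(c,u,v); return o+d*(z-o[2])/d[2]
def two(c1,p1,c2,p2):
    o1,d1=ray(c1,*p1);o2,d2=ray(c2,*p2)
    s=np.linalg.lstsq(np.c_[d1,-d2],o2-o1,rcond=None)[0]
    a=o1+d1*s[0];b=o2+d2*s[1]; return (a+b)/2,np.linalg.norm(a-b)
def proj(c,P):
    q=np.linalg.inv(c['E'])@np.r_[P,1]; x,y=q[0]/-q[2],-q[1]/-q[2]; k=1+c['k1']*(x*x+y*y)
    return np.array([c['cx']+c['f']*x*k,c['cy']+c['f']*y*k])
def save(c,n,box=None,s=1):
    im=c['img'][:,:,::-1]
    if box: im=im[box[1]:box[3],box[0]:box[2]]
    cv2.imwrite('pics/'+n,cv2.resize(im,None,fx=s,fy=s,interpolation=cv2.INTER_CUBIC))
E
python3 - <<'E'
from h import *
import pickle
for n in('scene','top'):
    c=cam(n);save(c,n+'0.png',s=1.25);pickle.dump(c,open(n+'0.pkl','wb'));print(n,c['vfov'],c['cx'],c['cy'],c['k1'],c['E'].round(3).tolist())
s=read_state();print(s)
E
```

```text
pics
scene 48.241296184282675 312.1940402953047 196.86647972282225 0.030298336406127807 [[-0.703, -0.506, 0.499, 1318.363], [0.711, -0.501, 0.494, 721.664], [0.0, 0.703, 0.712, 1195.805], [0.0, 0.0, 0.0, 1.0]]
top 42.35956688326001 318.7902261825365 204.84886722841773 -0.052992923658331914 [[0.012, 0.983, -0.185, 273.316], [-1.0, 0.014, 0.012, -17.052], [0.014, 0.185, 0.983, 1502.068], [0.0, 0.0, 0.0, 1.0]]
{'clock': 0.1, 'qpos': array([ 1.1322109 ,  0.62925239,  0.03842399,  1.51823991, -0.02698211,
        0.9962835 , -0.02001908]), 'qd': array([ 0.00057811, -0.00253602,  0.00167335, -0.0028133 ,  0.00017459,
        0.00042612,  0.00125341]), 'tau': array([ 3.26140485e-03, -5.64536619e+01,  1.23046238e+00, -1.93972993e+01,
        1.12395707e-02,  5.46992873e-03,  3.43653119e-05]), 'eef_pos': array([ 236.58526514, -604.86136741,  244.49043221]), 'tool_rot': array([-3.13992697e+00,  1.87340997e-05,  3.72793535e-01]), 'force': array([0.47072698, 0.65801848, 0.29814319]), 'torque': array([0.00485874, 0.05366582, 0.04943262]), 'gripper_force': 0.0, 'width': 85.29132101347764}
```

View pics/scene0.png

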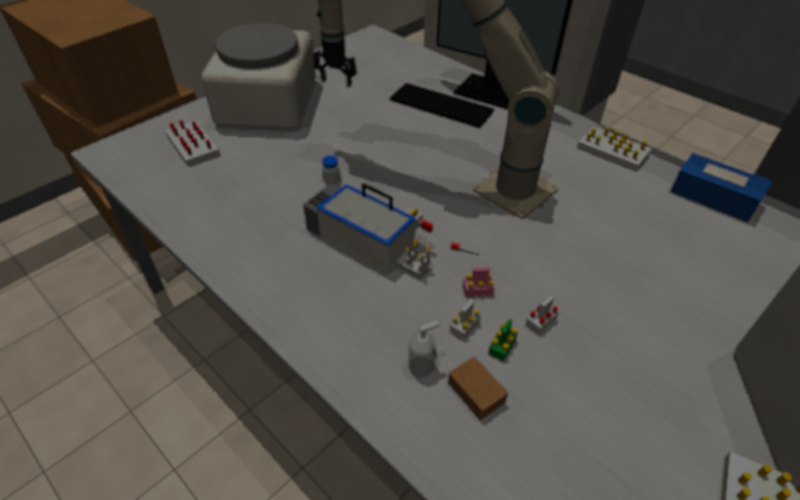

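View pics/top0.png

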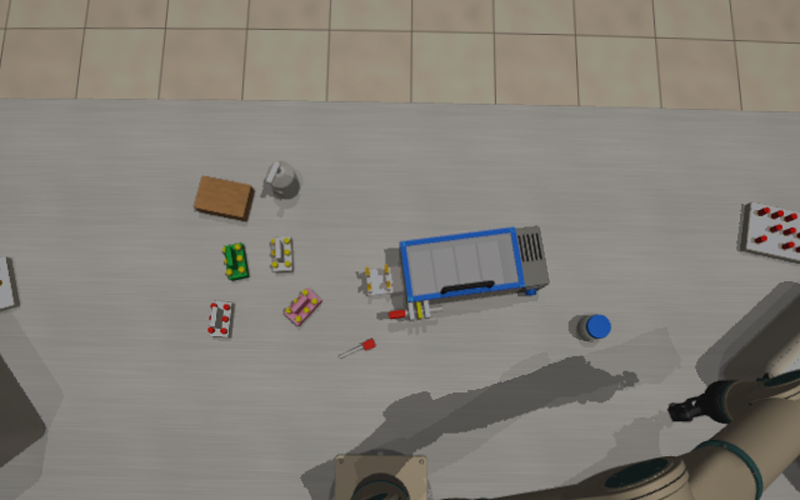

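The scene shows the shut incubator (scene 365,225; top 460,265), the large red-gripped pin in the hasp (top 397,314) and a smaller look-alike on the bench (top 360,348). There are two white racks (top 281,254 and 221,319), green and pink decoys, and the bracket at top (378,280). I'll enlarge and measure next.

Run:
```python
from h import *
import pickle
t=pickle.load(open('top0.pkl','rb'));s=pickle.load(open('scene0.pkl','rb'))
a=cv2.resize(t['img'][175:295,155:355,::-1],None,fx=4,fy=4,interpolation=cv2.INTER_CUBIC)
cv2.imwrite('pics/ctop.png',a)
b=cv2.resize(s['img'][140:275,240:460,::-1],None,fx=3.6,fy=3.6,interpolation=cv2.INTER_CUBIC)
cv2.imwrite('pics/cscene.png',b)
for n,c in(('t',t),('s',s)):
    hsv=cv2.cvtColor(c['img'],cv2.COLOR_RGB2HSV)
    for col,lo,hi in(('blue',(108,150,40),(125,255,255)),('red',(0,170,70),(5,255,255)),('red2',(174,170,70),(180,255,255)),('yel',(20,150,80),(32,255,255))):
        m=cv2.inRange(hsv,lo,hi);k,l,st,ce=cv2.connectedComponentsWithStats(m)
        for i in range(1,k):
            if st[i,4]>3 and 150<ce[i][0]<470: 
                print(n,col,st[i].tolist(),ce[i].round(1).tolist())
                if col=='blue' and st[i,4]>150:
                    h=cv2.convexHull(cv2.findNonZero((l==i).astype(np.uint8)))
                    print(cv2.approxPolyDP(h,4,True)[:,0].tolist())
```

```text
t blue [320, 182, 91, 55, 462] [351.6, 198.5]
[[410, 182], [326, 235], [320, 194]]
t blue [330, 186, 90, 55, 529] [385.3, 224.7]
[[412, 186], [419, 226], [331, 240]]
t blue [421, 231, 8, 5, 33] [424.4, 233.2]
t red [169, 243, 4, 3, 8] [170.1, 243.8]
t red [179, 244, 4, 4, 15] [180.6, 245.4]
t red [311, 248, 13, 7, 73] [317.3, 251.0]
t red [178, 253, 4, 4, 14] [179.5, 254.7]
t red [167, 262, 4, 4, 16] [168.5, 263.5]
t red [176, 263, 5, 4, 16] [178.2, 264.6]
t red [290, 271, 10, 9, 53] [294.7, 275.1]
t yel [217, 191, 3, 4, 7] [217.9, 192.4]
t yel [227, 191, 5, 4, 15] [228.9, 192.5]
t yel [188, 195, 5, 5, 18] [189.8, 197.3]
t yel [178, 197, 2, 5, 8] [178.6, 199.0]
t yel [217, 200, 3, 5, 11] [218.3, 201.7]
t yel [227, 200, 5, 4, 15] [229.1, 201.4]
t yel [189, 204, 5, 5, 18] [191.1, 206.4]
t yel [180, 207, 2, 4, 6] [180.5, 208.5]
t yel [218, 209, 4, 5, 16] [219.6, 211.2]
t yel [228, 209, 4, 4, 13] [229.6, 210.6]
t yel [191, 213, 5, 5, 18] [192.9, 215.3]
t yel [308, 212, 3, 6, 13] [308.6, 214.7]
t yel [181, 215, 5, 5, 19] [183.0, 217.2]
t yel [293, 214, 2, 6, 11] [293.5, 216.7]
t yel [309,
[... 964 characters left out ...]
 yel [329, 167, 4, 4, 7] [330.7, 168.7]
s yel [331, 192, 3, 4, 10] [332.0, 193.5]
s yel [341, 197, 3, 4, 8] [342.1, 198.8]
s yel [325, 198, 2, 2, 4] [325.5, 198.5]
s yel [374, 219, 3, 3, 7] [375.0, 220.3]
s yel [375, 225, 4, 3, 10] [376.5, 226.2]
s yel [383, 225, 3, 3, 9] [384.0, 226.0]
s yel [391, 225, 3, 3, 7] [392.0, 225.7]
s yel [380, 248, 3, 3, 8] [381.1, 249.1]
s yel [376, 253, 3, 3, 7] [376.7, 254.0]
s yel [363, 254, 3, 3, 9] [364.0, 255.0]
s yel [370, 258, 4, 4, 11] [371.5, 259.2]
s yel [410, 263, 3, 3, 9] [411.0, 264.0]
s yel [398, 264, 3, 4, 9] [399.0, 265.7]
s yel [407, 269, 3, 3, 7] [408.3, 270.0]
s yel [394, 270, 4, 4, 12] [395.7, 271.9]
s yel [403, 275, 4, 3, 10] [404.2, 276.0]
```

View pics/ctop.png

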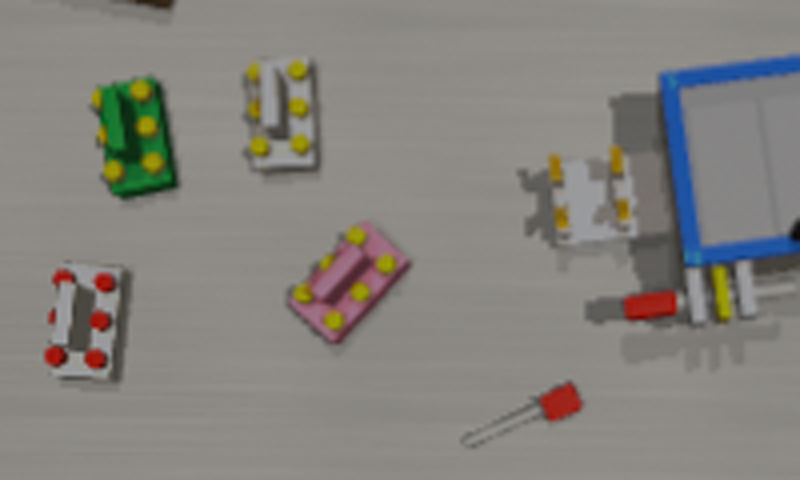

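View pics/cscene.png

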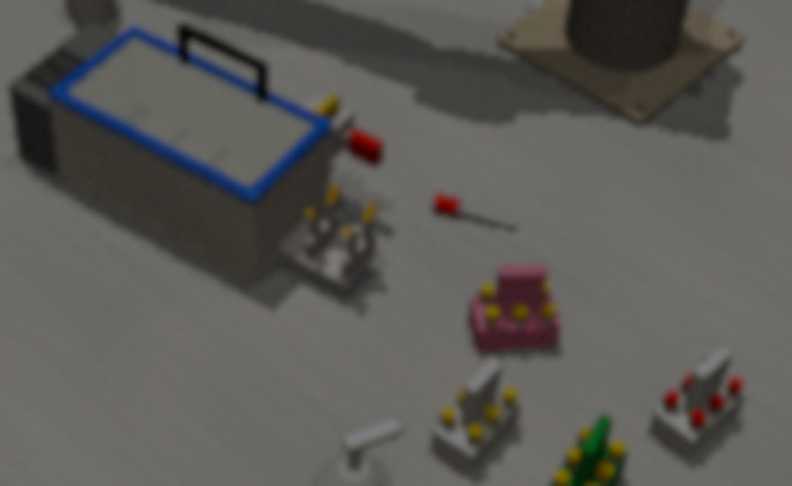

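```bash
cat > inc.py <<'E'
from h import *
import pickle
def quad(c,box):
    hsv=cv2.cvtColor(cv2.resize(c['img'],None,fx=4,fy=4,interpolation=cv2.INTER_CUBIC),cv2.COLOR_RGB2HSV)
    m=cv2.inRange(hsv,(105,110,40),(128,255,255)); k=np.zeros_like(m);x0,y0,x1,y1=[4*b for b in box];k[y0:y1,x0:x1]=m[y0:y1,x0:x1]
    m=k;n,l,st,_=cv2.connectedComponentsWithStats(m)
    i=1+np.argmax(st[1:,4]); h=cv2.convexHull(cv2.findNonZero((l==i).astype(np.uint8)))
    e=2.
    while True:
        q=cv2.approxPolyDP(h,e,True)
        if len(q)<=4: break
        e+=1
    q=(q[:,0]+.5)/4-.5
    return q
E
python3 - <<'E'
from inc import *
t=pickle.load(open('top0.pkl','rb'));s=pickle.load(open('scene0.pkl','rb'))
qt=quad(t,(310,170,425,245));qs=quad(s,(245,140,340,205))
print(qt.tolist(),qs.tolist())
# order: +x+y,+x-y,-x-y,-x+y
o=[min(qt,key=lambda p:p@d) for d in((1,1),(-1,1),(-1,-1),(1,-1))]
r=[min(qs,key=lambda p:p@d) for d in((0,-1),(1,0),(0,1),(-1,0))]
P=[]
for a,b in zip(o,r):
    p,e=two(t,a,s,b);P.append(onz(t,*a,124));print('tri',p.round(1),round(e,1),'top124',onz(t,*a,124).round(1),'sc124',onz(s,*b,124).round(1))
P=np.array(P)[:,:2]
P2=np.array([onz(s,*b,124) for b in r])[:,:2]
M=np.array([(67,128),(67,-128),(-67,-128),(-67,128)])
for Q in(P,P2,(P+P2)/2):
    A=(M[:,0]+1j*M[:,1]);B=Q[:,0]+1j*Q[:,1]
    w=np.vdot(A,B-B.mean());c=B.mean();print('centre',c,'yaw',np.angle(w),'scale',abs(w)/np.vdot(A,A).real)
L=[(308.6,214.7),(293.5,216.7),(310.4,226.9),(294.8,229.2)]
LL=np.array([onz(t,*p,90) for p in L]);print(LL.round(1).tolist(),LL.mean(0))
for a,b in(((308.6,214.7),(325.5,198.5)),((310.4,226.9),(332,193.5)),((294.8,229.2),(342.1,198.8))):print('lip',*two(t,a,s,b))
print('grip',*two(t,(317.3,251),s,(340.8,179)),'small',*two(t,(294.7,275.1),s,(363.5,196.5)))
E
```

```text
[[419.625, 227.625], [326.125, 241.125], [319.625, 193.625], [411.125, 181.375]] [[331.125, 175.625], [308.625, 195.875], [253.125, 163.875], [277.625, 147.375]]
tri [566.1 -36.9 118. ] 3.5 top124 [563.8 -35.4 124. ] sc124 [571.2 -34.2 124. ]
tri [ 601.2 -286.5  130.2] 2.0 top124 [ 602.  -286.9  124. ] sc124 [ 597.4 -293.3  124. ]
tri [ 471.7 -304.7  123. ] 6.9 top124 [ 473.8 -307.3  124. ] sc124 [ 471.1 -300.3  124. ]
tri [435.5 -55.3 114.2] 1.7 top124 [433.8 -54.4 124. ] sc124 [443.9 -49.  124. ]
centre (518.3488692943488-171.00218016446522j) yaw 0.1532803026242505 scale 0.992034724095281
centre (520.9258659393745-169.21065956396632j) yaw 0.10036486104341447 scale 0.9910293986195762
centre (519.6373676168616-170.10641986421575j) yaw 0.12683599785433022 scale 0.9911850400209148
[[510.8, -6.0, 90.0], [504.5, 35.7, 90.0], [476.7, -11.5, 90.0], [469.7, 31.4, 90.0]] [490.41291582  12.41449719  90.        ]
lip [512.43776032  -7.58377302  87.33031424] 4.019580038168172
lip [477.53313252 -11.60574271  84.72568223] 0.31676745375254267
lip [470.95052536  31.06378793  83.83418775] 1.4246059819647072
grip [409.872127   -31.5756039   96.43606434] 0.6538267425825609 small [348.04126229  31.87469934   7.62723405] 0.00879446563091371
```

Two things look like the pin. The one at top (317,251) has a 13x7 px grip and sits in the hasp at z≈96, and the one at top (295,275) is small and lies on the bench at z≈8. The larger one in the hasp fits the description, and the enlarged crop confirms it. The incubator pose is about (518.3, -171), yaw 0.152, and the hood corners and bracket lips agree on it.

```bash
cat > plan.py <<'E'
from h import *
C=np.array([518.3,-171.0]);Y=0.152
def inc(x,y,z):
    c,s=np.cos(Y),np.sin(Y); return np.array([C[0]+c*x-s*y,C[1]+s*x+c*y,z])
def plan(*wp):
    "each wp: (xyz TCP, yaw or None); prints shift/turn in move units from the measured pose"
    s=read_state();p=s['eef_pos'];T=R.from_euler('xyz',s['tool_rot']);
    print('now',s['clock'].__round__(2),p.round(1),s['tool_rot'].round(4),'F',s['force'].round(1),'w',round(s['width'],1),'gf',round(s['gripper_force'],1),'q',s['qpos'].round(2))
    for q,yw in wp:
        d=T.inv().apply(np.array(q)-p)/300
        G=R.from_euler('xyz',[np.pi,0,yw]) if yw is not None else T
        print(np.array(q).round(1),'->',d.round(4),((T.inv()*G).as_rotvec()/(np.pi/2)).round(4),'dist',round(np.linalg.norm(d)*300))
E
python3 - <<'E'
from plan import *
y=Y+np.pi/2
plan((inc(-87,153,250),y),(inc(-87,153,130),y),(inc(-87,153,86),y))
for n in np.c_[[300,400],[-300,-60]]: pass
E
```

```text
now 0.1 [ 236.6 -604.9  244.5] [-3.1399  0.      0.3728] F [0.5 0.7 0.3] w 85.3 gf 0.0 q [ 1.13  0.63  0.04  1.52 -0.03  1.   -0.02]
[409.1 -32.9 250. ] -> [ 1.23   -1.566  -0.0158] [-9.000e-04 -7.000e-04 -8.594e-01] dist 597
[409.1 -32.9 130. ] -> [ 1.23   -1.5653  0.3842] [-9.000e-04 -7.000e-04 -8.594e-01] dist 608
[409.1 -32.9  86. ] -> [ 1.23   -1.5651  0.5309] [-9.000e-04 -7.000e-04 -8.594e-01] dist 618
```

>>> {"method": "move_arm", "body": {
  "rows": "0.615 -0.783 -0.008 0 0 -0.43 -0.2;0.615 -0.783 -0.008 0 0 -0.43 -0.2;0.615 -0.783 -0.008 0 0 -0.43 -0.2;0.615 -0.783 -0.008 0 0 -0.43 -0.2;0.615 -0.783 -0.008 0 0 -0.43 -0.2;0.615 -0.783 -0.008 0 0 -0.43 -0.2;0.615 -0.783 -0.008 0 0 -0.43 -0.2;0.615 -0.783 -0.008 0 0 -0.43 -0.2;0.615 -0.783 -0.008 0 0 -0.43 -0.2;0.615 -0.783 -0.008 0 0 -0.43 -0.2"
}}

```text
clock: 0.93
eef_pos: [323.1, -319.9, 247.8]
tool_rot: [3.141, 0.001, 1.049]
force: [0.2, -0.3, -0.1]
width: 51.3
gripper_force: 0.0
```

Run:
```python
from plan import *
y=Y+np.pi/2
plan((inc(-87,153,250),y))
```

```text
now 0.93 [ 323.1 -319.9  247.8] [3.1411e+00 7.0000e-04 1.0489e+00] F [ 0.2 -0.3 -0.1] w 51.3 gf 0.0 q [ 0.85  0.35 -0.18  2.03  0.09  0.76  0.1 ]
[409.1 -32.9 250. ] -> [ 0.9722 -0.2283 -0.008 ] [ 1.00e-04  5.00e-04 -4.29e-01] dist 300
```

>>> {"method": "move_arm", "body": {
  "rows": "0.972 -0.228 -0.008 0 0 -0.429 -0.2;0.972 -0.228 -0.008 0 0 -0.429 -0.2;0.972 -0.228 -0.008 0 0 -0.429 -0.2;0.972 -0.228 -0.008 0 0 -0.429 -0.2;0.972 -0.228 -0.008 0 0 -0.429 -0.2;0.972 -0.228 -0.008 0 0 -0.429 -0.2;0.972 -0.228 -0.008 0 0 -0.429 -0.2;0.972 -0.228 -0.008 0 0 -0.429 -0.2;0.972 -0.228 -0.008 0 0 -0.429 -0.2;0.972 -0.228 -0.008 0 0 -0.429 -0.2"
}}

```text
clock: 1.77
eef_pos: [409.7, -34.2, 249.8]
tool_rot: [-3.141, 0.001, 1.72]
force: [-0.5, -0.3, -0.1]
width: 51.2
gripper_force: 0.0
```

Run:
```python
from plan import *
y=Y+np.pi/2
plan((inc(-87,153,120),y),(inc(-87,153,86),y))
c=cam('scene')
hsv=cv2.cvtColor(c['img'],cv2.COLOR_RGB2HSV);print(proj(c,read_state()['eef_pos']),proj(c,inc(-87,153,91)))
save(c,'s1.png',(270,100,430,220),4)
```

```text
now 1.77 [409.7 -34.2 249.8] [-3.1410e+00  6.0000e-04  1.7204e+00] F [-0.5 -0.3 -0.1] w 51.2 gf 0.0 q [ 0.36  0.31 -0.44  2.12  0.19  0.75 -0.06]
[409.1 -32.9 120. ] -> [ 0.0045 -0.0009  0.4328] [-0.0004  0.0003 -0.0015] dist 130
[409.1 -32.9  86. ] -> [ 0.0046 -0.0008  0.5461] [-0.0004  0.0003 -0.0015] dist 164
[342.40484411 145.08134941] [340.67723452 179.83371738]
```

View pics/s1.png

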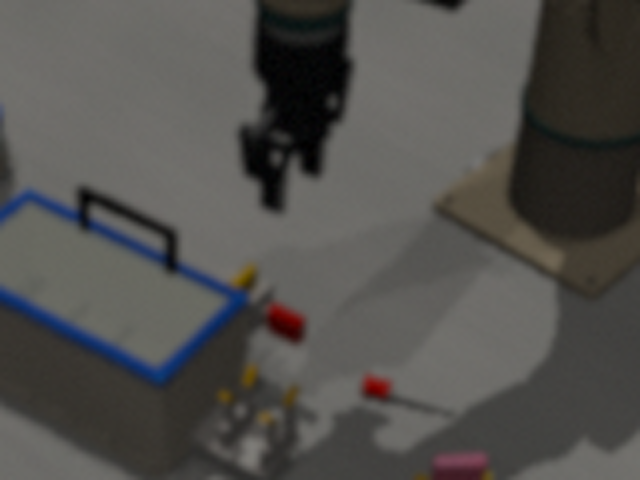

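The gripper at crop (285,150) hangs straight above the red grip at crop (287,322), with its fingers across the grip. I'll descend and close.

>>> {"method": "move_arm", "body": {
  "rows": "0.005 -0.001 0.25 0 0 -0.0015 -0.2;0.005 -0.001 0.35 0 0 -0.0015 -0.2;0.005 -0.001 0.43 0 0 -0.0015 -0.2;0.005 -0.001 0.5 0 0 -0.0015 -0.2;0.005 -0.001 0.546 0 0 -0.0015 -0.2;0.005 -0.001 0.546 0 0 -0.0015 -0.2;0.005 -0.001 0.546 0 0 -0.0015 1;0.005 -0.001 0.546 0 0 -0.0015 1;0.005 -0.001 0.546 0 0 -0.0015 1;0.005 -0.001 0.546 0 0 -0.0015 1;0.005 -0.001 0.546 0 0 -0.0015 1;0.005 -0.001 0.546 0 0 -0.0015 1"
}}

```text
clock: 2.82
eef_pos: [409.7, -31.8, 87.3]
tool_rot: [3.139, 0.001, 1.724]
force: [0.1, -2.3, 7.7]
width: 15.1
gripper_force: 60.7
```

Run:
```python
from plan import *
y=Y+np.pi/2
p=read_state()['eef_pos'];u=np.array([-np.sin(Y),np.cos(Y),0]);
v=inc(0,0,0)-p; print('incubator frame', R.from_euler('z',-Y).apply(-v))
plan((p+u*97,None),(p+u*97+[0,0,35],None))
```

```text
incubator frame [-86.23174931 153.99941107  87.26702717]
now 2.82 [409.7 -31.8  87.3] [3.1393e+00 1.2000e-03 1.7237e+00] F [ 0.1 -2.3  7.7] w 15.1 gf 60.7 q [ 0.15  0.61 -0.21  2.29  0.46  0.27 -0.31]
[395.1  64.   87.3] -> [ 3.233e-01  3.000e-04 -4.000e-04] [0. 0. 0.] dist 97
[395.1  64.  122.3] -> [ 0.3232  0.0005 -0.117 ] [0. 0. 0.] dist 103
```

>>> {"method": "move_arm", "body": {
  "rows": "0.033 0 0 0 0 0 1;0.067 0 0 0 0 0 1;0.1 0 0 0 0 0 1;0.133 0 0 0 0 0 1;0.133 0 0 0 0 0 1"
}}

```text
clock: 3.23
eef_pos: [403.0, 10.2, 87.0]
tool_rot: [3.14, -0.001, 1.727]
force: [-1.4, 4.0, 7.3]
width: 14.9
gripper_force: 60.7
```

```bash
cat > st.py <<'E'
from plan import *
p=read_state()['eef_pos'];print('incframe',R.from_euler('z',-Y).apply(p-inc(0,0,0)).round(1))
plan()
E
python3 st.py
```

```text
incframe [-86.6 196.5  87. ]
now 3.23 [403.   10.2  87. ] [ 3.1398e+00 -9.0000e-04  1.7272e+00] F [-1.4  4.   7.3] w 14.9 gf 60.7 q [ 0.05  0.61 -0.2   2.31  0.47  0.25 -0.42]
```

>>> {"method": "move_arm", "body": {
  "rows": "0.033 0 0 0 0 0 1;0.067 0 0 0 0 0 1;0.1 0 0 0 0 0 1;0.133 0 0 0 0 0 1;0.16 0 0 0 0 0 1;0.175 0 0 0 0 0 1;0.175 0 0 0 0 0 1"
}}

```text
clock: 3.82
eef_pos: [394.5, 61.3, 86.4]
tool_rot: [3.141, -0.001, 1.726]
force: [-0.0, 0.0, -0.4]
width: 15.4
gripper_force: 59.7
```

```bash
python3 st.py
python3 - <<'E'
from plan import *
c=cam('top');save(c,'t2.png',(270,170,370,270),6)
E
```

```text
incframe [-87.2 248.3  86.4]
now 3.82 [394.5  61.3  86.4] [ 3.1414e+00 -7.0000e-04  1.7264e+00] F [-0.   0.  -0.4] w 15.4 gf 59.7 q [-0.09  0.61 -0.2   2.32  0.47  0.25 -0.55]
```

View pics/t2.png

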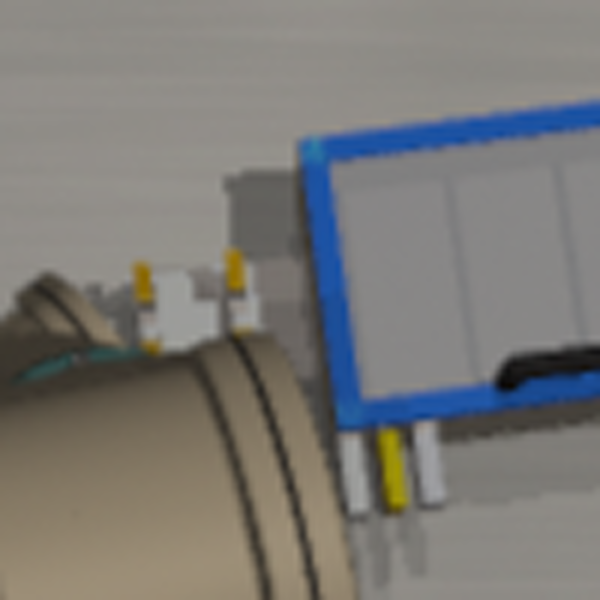

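The hasp is clear, with all three plates visible at crop (355–430,470), and the arm hides the pin. The pin is held and the wrist force is near zero. Next I'll lift and carry it over the bracket.

Run:
```python
from plan import *
y=Y+np.pi/2
p=read_state()['eef_pos']
plan((p+[0,0,42],y),(inc(0,241,128),y))
```

```text
now 3.87 [394.5  60.5  86.3] [-3.1414e+00 -1.0000e-04  1.7256e+00] F [-0.6 -0.4 -0.5] w 15.2 gf 59.7 q [-0.09  0.61 -0.2   2.32  0.47  0.25 -0.55]
[394.5  60.5 128.3] -> [ 0.   -0.   -0.14] [-0.0001 -0.0001  0.0018] dist 42
[481.8  67.2 128. ] -> [-0.0226  0.291  -0.139 ] [-0.0001 -0.0001  0.0018] dist 97
```

>>> {"method": "move_arm", "body": {
  "rows": "0 0 -0.07 0 0 0.002 1;0 0 -0.14 0 0 0.002 1;0 0.05 -0.14 0 0 0.002 1;-0.005 0.13 -0.14 0 0 0.002 1;-0.015 0.21 -0.14 0 0 0.002 1;-0.022 0.27 -0.14 0 0 0.002 1;-0.023 0.291 -0.14 0 0 0.002 1;-0.023 0.291 -0.14 0 0 0.002 1;-0.023 0.291 -0.14 0 0 0.002 1"
}}

```text
clock: 4.62
eef_pos: [480.5, 66.1, 127.9]
tool_rot: [-3.139, 0.0, 1.721]
force: [0.4, 0.5, 0.3]
width: 15.0
gripper_force: 59.7
```

```bash
python3 st.py
python3 - <<'E'
from plan import *
c=cam('scene');save(c,'s3.png',(300,130,390,220),6)
for z in(128,133): print(proj(c,inc(0,241,z)),proj(c,inc(0,141,z)))
hsv=cv2.cvtColor(c['img'],cv2.COLOR_RGB2HSV)
m=cv2.inRange(hsv,(0,150,60),(6,255,255));print(cv2.connectedComponentsWithStats(m)[2:])
E
```

```text
incframe [ -1.5 240.1 127.9]
now 4.62 [480.5  66.1 127.9] [-3.1391e+00  4.0000e-04  1.7207e+00] F [0.4 0.5 0.3] w 15.0 gf 59.7 q [ 0.04  0.6  -0.34  2.07  0.38  0.53 -0.43]
[348.78261565 196.6901646 ] [324.36537924 184.57582631]
[348.87011967 195.64180891] [324.3940814  183.52767809]
(array([[     0,      0,    640,    400, 255858],
       [   144,     97,      2,      2,      3],
       [   137,     99,      4,      6,     10],
       [   154,     98,      7,      9,     18],
       [   149,    104,      7,      9,     20],
       [   144,    110,      7,     10,     23],
       [   166,    112,      1,      2,      2],
       [   361,    195,      6,      5,     23],
       [   431,    245,      1,      2,      2],
       [   443,    246,      3,      3,      8],
       [   425,    249,      3,      4,      9],
       [   437,    250,      4,      4,     11],
       [   432,    254,      4,      4,     13]], dtype=int32), array([[319.52695636, 199.51882685],
       [144.66666667,  97.33333333],
       [138.2       , 101.9       ],
       [157.        , 102.22222222],
       [152.1       , 108.25      ],
       [147.26086957, 114.95652174],
       [166.        , 112.5       ],
       [363.56521739, 196.60869565],
       [431.        , 245.5       ],
       [443.875     , 246.875     ],
       [426.11111111, 250.33333333],
       [438.63636364, 251.45454545],
       [433.38461538, 255.38461538]]))
```

View pics/s3.png

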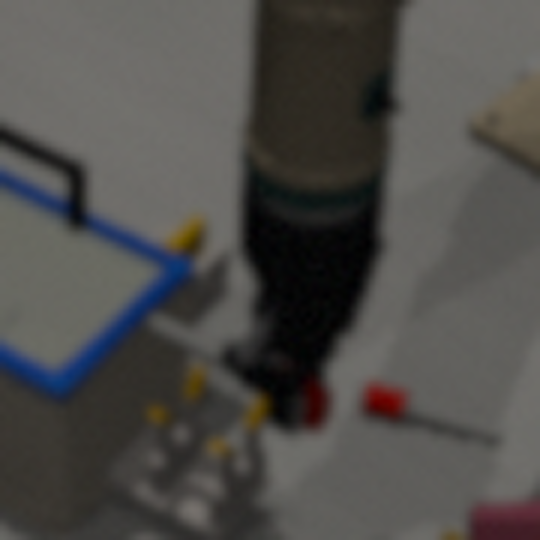

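The shaft runs level in crop from (240,365) to (150,318), and its end matches the prediction for an axis at z≈133. The small decoy at (385,400) is untouched. I'll lower the pin into the notch.

Run:
```python
from plan import *
y=Y+np.pi/2
plan((inc(0,241,70),y),(inc(0,241,56),y))
```

```text
now 4.67 [480.   66.1 127.9] [-3.1388e+00  5.0000e-04  1.7213e+00] F [-0.6  0.2 -1. ] w 15.1 gf 59.7 q [ 0.04  0.6  -0.34  2.07  0.38  0.53 -0.43]
[481.8  67.2  70. ] -> [0.0028 0.007  0.193 ] [-0.0018  0.0003 -0.0009] dist 58
[481.8  67.2  56. ] -> [0.0028 0.0071 0.2397] [-0.0018  0.0003 -0.0009] dist 72
```

>>> {"method": "move_arm", "body": {
  "rows": "0.003 0.006 0 -0.002 0 0 1;0.003 0.006 0.05 -0.002 0 0 1;0.003 0.006 0.1 -0.002 0 0 1;0.003 0.006 0.14 -0.002 0 0 1;0.003 0.006 0.17 -0.002 0 0 1;0.003 0.006 0.193 -0.002 0 0 1;0.003 0.006 0.193 -0.002 0 0 1"
}}

```text
clock: 5.25
eef_pos: [482.5, 67.8, 69.4]
tool_rot: [3.141, 0.0, 1.722]
force: [-0.6, -0.7, -0.5]
width: 15.1
gripper_force: 59.8
```

```bash
python3 st.py
```

```text
incframe [  0.8 241.5  69.4]
now 5.25 [482.5  67.8  69.4] [3.1407e+00 2.0000e-04 1.7219e+00] F [-0.6 -0.7 -0.5] w 15.1 gf 59.8 q [-0.02  0.71 -0.26  2.1   0.45  0.39 -0.49]
```

No contact yet, and the shaft is between the posts. I'll lower until it seats, then release partway.

>>> {"method": "move_arm", "body": {
  "rows": "0 0.001 0.02 0 0 0 1;0 0.001 0.035 0 0 0 1;0 0.001 0.045 0 0 0 1;0 0.001 0.048 0 0 0 1;0 0.001 0.048 0 0 0 1"
}}

```text
clock: 5.67
eef_pos: [483.9, 67.9, 55.9]
tool_rot: [3.139, 0.0, 1.721]
force: [-0.0, -0.6, -0.8]
width: 15.1
gripper_force: 59.8
```

```bash
python3 st.py
```

```text
incframe [  2.2 241.4  55.9]
now 5.67 [483.9  67.9  55.9] [3.1387 0.     1.7213] F [-0.  -0.6 -0.8] w 15.1 gf 59.8 q [-0.04  0.73 -0.23  2.1   0.47  0.35 -0.5 ]
```

>>> {"method": "move_arm", "body": {
  "rows": "0 -0.005 0 0 0 0 1;0 -0.005 0.006 0 0 0 1;0 -0.005 0.009 0 0 0 1;0 -0.005 0.009 0 0 0 1"
}}

```text
clock: 6.0
eef_pos: [482.5, 67.7, 54.5]
tool_rot: [3.138, 0.001, 1.721]
force: [-2.1, 0.0, 13.5]
width: 15.0
gripper_force: 61.8
```

```bash
python3 st.py
```

```text
incframe [  0.8 241.4  54.5]
now 6.0 [482.5  67.7  54.5] [3.1377e+00 7.0000e-04 1.7213e+00] F [-2.1  0.  13.5] w 15.0 gf 61.8 q [-0.04  0.73 -0.23  2.11  0.47  0.35 -0.51]
```

Contact at TCP z 54.5 with 13.5 N means the shaft is seated, at an axis height of about 60. I'll open and lift.

>>> {"method": "move_arm", "body": {
  "rows": "0 0 -0.003 0 0 0 0.4;0 0 -0.003 0 0 0 0;0 0 -0.003 0 0 0 -0.1;0 0 -0.003 0 0 0 -0.1;0 0 -0.06 0 0 0 -0.1;0 0 -0.15 0 0 0 -0.1;0 0 -0.28 0 0 0 -0.1;0 0 -0.42 0 0 0 -0.1;0 0 -0.52 0 0 0 -0.1;0 0 -0.56 0 0 0 -0.1"
}}

```text
clock: 6.83
eef_pos: [483.9, 68.2, 225.4]
tool_rot: [3.132, -0.0, 1.721]
force: [1.4, 0.1, -1.0]
width: 47.1
gripper_force: 0.0
```

```bash
python3 st.py
python3 - <<'E'
from plan import *
y=Y+np.pi/2
plan((inc(-55,0,240),y),(inc(-55,0,160),y))
c=cam('scene');save(c,'s4.png',(240,130,360,220),5)
print(proj(c,inc(0,241,60)),proj(c,inc(-55,0,165)))
E
```

```text
incframe [  2.2 241.7 225.4]
now 6.83 [483.9  68.2 225.4] [ 3.1317e+00 -2.0000e-04  1.7212e+00] F [ 1.4  0.1 -1. ] w 47.1 gf 0.0 q [ 0.12  0.45 -0.45  1.98  0.28  0.76 -0.34]
now 6.83 [483.9  68.2 225.4] [ 3.1317e+00 -2.0000e-04  1.7212e+00] F [ 1.4  0.1 -1. ] w 47.1 gf 0.0 q [ 0.12  0.45 -0.45  1.98  0.28  0.76 -0.34]
[ 463.9 -179.3  240. ] -> [-0.8059 -0.1889 -0.0506] [ 0.0063 -0.0001 -0.001 ] dist 249
[ 463.9 -179.3  160. ] -> [-0.8059 -0.1916  0.216 ] [ 0.0063 -0.0001 -0.001 ] dist 257
[347.6335882  210.46995135] [301.13995964 152.58977087]
```

View pics/s4.png

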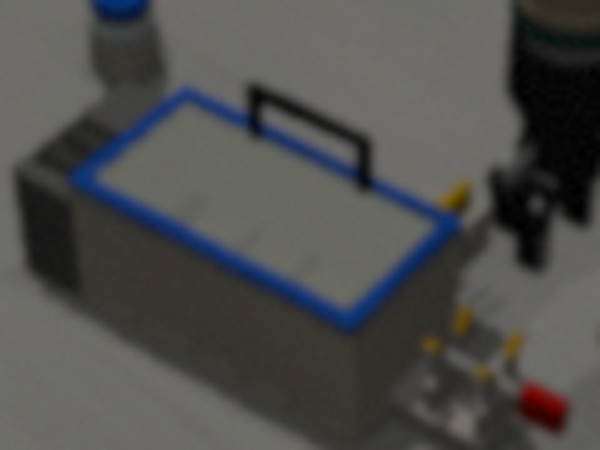

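The pin is parked and free, with its grip at crop (543,407), about 1 px from the notch prediction. The bar's middle at crop (310,117) matches the prediction, so I'll go above it.

>>> {"method": "move_arm", "body": {
  "rows": "-0.8 -0.19 -0.05 0.006 0 -0.001 -0.1;-0.806 -0.19 -0.05 0.006 0 -0.001 -0.1;-0.806 -0.19 -0.05 0.006 0 -0.001 -0.1;-0.806 -0.19 -0.05 0.006 0 -0.001 -0.1;-0.806 -0.19 -0.05 0.006 0 -0.001 -0.1;-0.806 -0.19 -0.05 0.006 0 -0.001 -0.1;-0.806 -0.19 -0.05 0.006 0 -0.001 -0.1;-0.806 -0.19 -0.05 0.006 0 -0.001 -0.1"
}}

```text
clock: 7.55
eef_pos: [460.7, -182.9, 235.2]
tool_rot: [-3.134, -0.0, 1.716]
force: [0.4, 1.4, 0.2]
width: 47.2
gripper_force: 0.0
```

```bash
python3 st.py
python3 - <<'E'
from plan import *
y=Y+np.pi/2
plan((inc(-55,0,160),y))
E
```

```text
incframe [-58.8  -3.  235.2]
now 7.55 [ 460.7 -182.9  235.2] [-3.1338e+00 -1.0000e-04  1.7164e+00] F [0.4 1.4 0.2] w 47.2 gf 0.0 q [ 0.63  0.45 -0.44  1.94  0.26  0.81  0.19]
now 7.55 [ 460.7 -182.9  235.2] [-3.1338e+00 -1.0000e-04  1.7164e+00] F [0.4 1.4 0.2] w 47.2 gf 0.0 q [ 0.63  0.45 -0.44  1.94  0.26  0.81  0.19]
[ 463.9 -179.3  160. ] -> [0.0102 0.0144 0.2504] [-0.0049 -0.0001 -0.0041] dist 75
```

>>> {"method": "move_arm", "body": {
  "rows": "0 0 0.1 0 0 0 -0.1;0 0 0.1 0 0 0 -0.1;0 0 0.1 0 0 0 -0.1;0 0 0.1 0 0 0 -0.1"
}}

```text
clock: 7.88
eef_pos: [462.0, -178.6, 206.4]
tool_rot: [-3.135, -0.001, 1.725]
force: [-0.7, -0.6, -0.5]
width: 46.5
gripper_force: 0.0
```

```bash
python3 st.py
python3 - <<'E'
from plan import *
y=Y+np.pi/2
plan((inc(-55,0,160),y))
E
```

```text
incframe [-56.8   1.  206.4]
now 7.88 [ 462.  -178.6  206.4] [-3.1351e+00 -8.0000e-04  1.7253e+00] F [-0.7 -0.6 -0.5] w 46.5 gf 0.0 q [ 0.61  0.49 -0.42  1.97  0.29  0.74  0.16]
now 7.88 [ 462.  -178.6  206.4] [-3.1351e+00 -8.0000e-04  1.7253e+00] F [-0.7 -0.6 -0.5] w 46.5 gf 0.0 q [ 0.61  0.49 -0.42  1.97  0.29  0.74  0.16]
[ 463.9 -179.3  160. ] -> [-0.0035  0.0071  0.1547] [-0.0041 -0.0005  0.0016] dist 46
```

>>> {"method": "move_arm", "body": {
  "rows": "-0.003 0.006 0.07 -0.004 0 0.001 -0.1;-0.003 0.006 0.12 -0.004 0 0.001 -0.1;-0.003 0.006 0.155 -0.004 0 0.001 -0.1;-0.003 0.006 0.155 -0.004 0 0.001 -0.1;-0.003 0.006 0.155 -0.004 0 0.001 1;-0.003 0.006 0.155 -0.004 0 0.001 1;-0.003 0.006 0.155 -0.004 0 0.001 1;-0.003 0.006 0.155 -0.004 0 0.001 1;-0.003 0.006 0.155 -0.004 0 0.001 1"
}}

```text
clock: 8.63
eef_pos: [465.7, -180.4, 161.0]
tool_rot: [3.136, 0.001, 1.722]
force: [3.9, 1.1, 4.7]
width: 10.2
gripper_force: 58.6
```

```bash
python3 st.py
cat > hood.py <<'E'
from plan import *
import sys
# arc rows in tool units: from the bar's current angle a to b (deg), n rows; bar = grasp point
def arc(a,b,n,y0=0,off=(0,0)):
    s=read_state();T=R.from_euler('xyz',s['tool_rot'])
    f=lambda t:inc(67-122*np.cos(t)+45*np.sin(t),y0,120+122*np.sin(t)+45*np.cos(t))
    p0=f(np.radians(a))
    for t in np.radians(np.linspace(a,b,n+1)[1:]): print(' '.join('%.3f'%v for v in T.inv().apply(f(t)-p0)/300))
if __name__=='__main__': arc(*map(float,sys.argv[1:3]),int(sys.argv[3]))
E
python3 hood.py 0 40 9
```

```text
incframe [-53.4  -1.3 161. ]
now 8.63 [ 465.7 -180.4  161. ] [3.1364e+00 1.2000e-03 1.7218e+00] F [3.9 1.1 4.7] w 10.2 gf 58.6 q [ 0.58  0.56 -0.38  2.01  0.35  0.62  0.12]
-0.000 0.013 -0.031
-0.000 0.028 -0.061
-0.000 0.046 -0.090
-0.000 0.066 -0.117
-0.000 0.088 -0.142
-0.000 0.111 -0.166
-0.000 0.137 -0.188
-0.000 0.164 -0.208
-0.000 0.193 -0.225
```

>>> {"method": "move_arm", "body": {
  "rows": "0 0.013 -0.031 0 0 0 1;0 0.028 -0.061 0 0 0 1;0 0.046 -0.09 0 0 0 1;0 0.066 -0.117 0 0 0 1;0 0.088 -0.142 0 0 0 1;0 0.111 -0.166 0 0 0 1;0 0.137 -0.188 0 0 0 1;0 0.164 -0.208 0 0 0 1;0 0.193 -0.225 0 0 0 1;0 0.193 -0.225 0 0 0 1"
}}

```text
clock: 9.47
eef_pos: [515.8, -173.0, 227.9]
tool_rot: [-3.13, 0.0, 1.72]
force: [-11.7, -0.8, 11.5]
width: 9.6
gripper_force: 59.5
```

```bash
python3 st.py;python3 hood.py 40 75 8
```

```text
incframe [ -2.7  -1.6 227.9]
now 9.47 [ 515.8 -173.   227.9] [-3.1296e+00  2.0000e-04  1.7200e+00] F [-11.7  -0.8  11.5] w 9.6 gf 59.5 q [ 0.55  0.53 -0.42  1.82  0.28  0.86  0.14]
0.000 0.029 -0.016
0.000 0.059 -0.029
0.000 0.091 -0.040
0.000 0.123 -0.049
0.000 0.155 -0.055
0.001 0.188 -0.059
0.001 0.221 -0.060
0.001 0.254 -0.058
```

>>> {"method": "move_arm", "body": {
  "rows": "0 0.029 -0.016 0 0 0 1;0 0.059 -0.029 0 0 0 1;0 0.091 -0.04 0 0 0 1;0 0.123 -0.049 0 0 0 1;0 0.155 -0.055 0 0 0 1;0 0.188 -0.059 0 0 0 1;0 0.221 -0.06 0 0 0 1;0 0.254 -0.058 0 0 0 1;0 0.254 -0.058 0 0 0 1"
}}

```text
clock: 10.22
eef_pos: [596.6, -161.2, 246.5]
tool_rot: [3.142, 0.002, 1.721]
force: [-2.0, -1.7, 6.8]
width: 9.9
gripper_force: 63.7
```

```bash
python3 st.py;python3 hood.py 75 106 8
```

```text
incframe [ 78.9  -2.2 246.5]
now 10.22 [ 596.6 -161.2  246.5] [3.1415e+00 2.1000e-03 1.7210e+00] F [-2.  -1.7  6.8] w 9.9 gf 63.7 q [ 0.47  0.61 -0.42  1.6   0.28  0.99  0.11]
0.000 0.029 0.004
0.000 0.058 0.009
0.000 0.086 0.017
0.000 0.114 0.026
0.000 0.141 0.038
0.000 0.167 0.051
0.000 0.192 0.066
0.001 0.217 0.082
```

>>> {"method": "move_arm", "body": {
  "rows": "0 0.029 0.004 0 0 0 1;0 0.058 0.009 0 0 0 1;0 0.086 0.017 0 0 0 1;0 0.114 0.026 0 0 0 1;0 0.141 0.038 0 0 0 1;0 0.167 0.051 0 0 0 1;0 0.192 0.066 0 0 0 1;0 0.215 0.08 0 0 0 1;0 0.215 0.08 0 0 0 1;0 0.215 0.08 0 0 0 1"
}}

```text
clock: 11.05
eef_pos: [660.2, -151.8, 220.4]
tool_rot: [3.141, 0.001, 1.721]
force: [0.3, -3.7, -2.3]
width: 10.1
gripper_force: 67.7
```

```bash
python3 st.py
```

```text
incframe [143.1  -2.5 220.4]
now 11.05 [ 660.2 -151.8  220.4] [3.1408e+00 1.3000e-03 1.7207e+00] F [ 0.3 -3.7 -2.3] w 10.1 gf 67.7 q [ 0.4   0.72 -0.4   1.45  0.3   1.03  0.09]
```

The hood is at about 105.6°. I'll release gently and lift.

>>> {"method": "move_arm", "body": {
  "rows": "0 0 0 0 0 0 0.5;0 0 0 0 0 0 0.2;0 0 0 0 0 0 0.2;0 0 0 0 0 0 0.2;0 0 -0.04 0 0 0 0.2;0 0 -0.1 0 0 0 0.2;0 0 -0.2 0 0 0 0.2;0 0 -0.3 0 0 0 0.2;0 0 -0.3 0 0 0 0.2;0 0 -0.3 0 0 0 0.2"
}}

```text
clock: 11.88
eef_pos: [661.0, -150.6, 313.9]
tool_rot: [3.136, 0.001, 1.721]
force: [0.5, 0.3, -0.0]
width: 34.1
gripper_force: 0.0
```

```bash
python3 st.py
python3 - <<'E'
from plan import *
import pickle
for n in('top','scene'):
    c=cam(n);pickle.dump(c,open(n+'1.pkl','wb'))
    if n=='scene': save(c,'s5.png',(220,90,480,290),3)
    else: save(c,'t5.png',(150,150,430,290),2.8)
E
```

```text
incframe [144.1  -1.4 313.9]
now 11.88 [ 661.  -150.6  313.9] [3.1360e+00 1.5000e-03 1.7215e+00] F [ 0.5  0.3 -0. ] w 34.1 gf 0.0 q [ 0.41  0.64 -0.42  1.34  0.26  1.21  0.12]
```

View pics/s5.png

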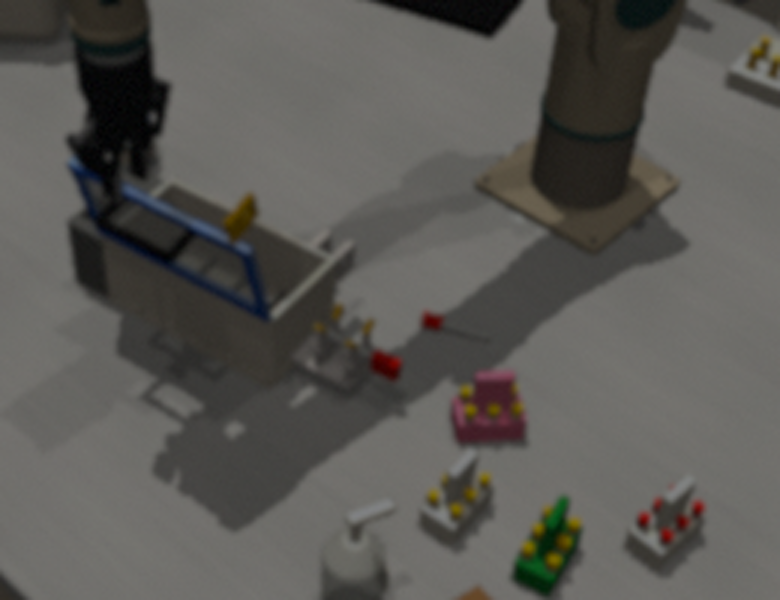

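View pics/t5.png

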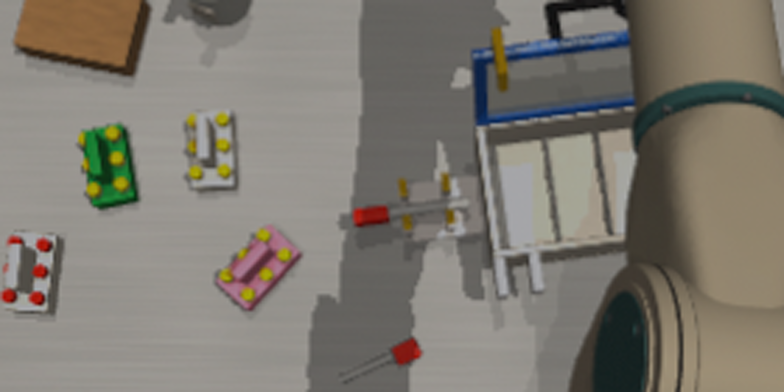

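The hood leans back open in the loading position, with its rim at scene crop (170,240) and its bar behind it. The pin is parked at top crop (370,215) and the lanes are visible. Two white racks are on the bench, yellow-capped at top crop (210,148) and red-capped at (30,270). Now I'll measure them.

```bash
cat > rk.py <<'E'
from plan import *
import pickle,itertools
def caps(c,lo,hi,box):
    S=4;im=cv2.resize(c['img'],None,fx=S,fy=S,interpolation=cv2.INTER_CUBIC);hsv=cv2.cvtColor(im,cv2.COLOR_RGB2HSV)
    m=cv2.inRange(hsv,lo,hi);x0,y0,x1,y1=box;n,l,st,ce=cv2.connectedComponentsWithStats(m)
    return [((ce[i]+.5)/S-.5,int(st[i,4])) for i in range(1,n) if st[i,4]>40 and x0<ce[i][0]/S<x1 and y0<ce[i][1]/S<y1]
def fin(c,box,thr):
    S=4;im=cv2.resize(c['img'],None,fx=S,fy=S,interpolation=cv2.INTER_CUBIC);hsv=cv2.cvtColor(im,cv2.COLOR_RGB2HSV)
    m=((hsv[...,2]>thr)&(hsv[...,1]<40)).astype(np.uint8);k=np.zeros_like(m);x0,y0,x1,y1=[S*b for b in box];k[y0:y1,x0:x1]=m[y0:y1,x0:x1]
    return k,S
Yl=((18,130,70),(34,255,255));Rd=((0,150,60),(8,255,255))
E
python3 - <<'E'
from rk import *
t=pickle.load(open('top1.pkl','rb'));s=pickle.load(open('scene1.pkl','rb'))
for nm,col,bt,bs in(('Y',Yl,(214,186,236,220),(358,240,386,264)),('R',Rd,(150,232,176,265),(420,240,462,275))):
    A=caps(t,*col,bt);B=caps(s,*col,bs)
    for p,a in A: print(nm,'top',p.round(1),a,onz(t,*p,50)[:2].round(1))
    for p,a in B: print(nm,'sc ',p.round(1),a,onz(s,*p,50)[:2].round(1))
    for (p,a),(q,b) in itertools.product(A,B):
        X,e=two(t,p,s,q)
        if e<4 and 40<X[2]<60: print('   m',p.round(1),q.round(1),X.round(1),round(e,1))
im=t['img'].astype(int).mean(2);print(im[186:216,214:236].round().astype(int).tolist().__str__().replace('],','],\n'))
E
```

```text
Y top [228.9 192.2] 258 [579.6 224.2]
Y top [217.9 192.7] 156 [577.7 255.9]
Y top [229.  201.4] 280 [552.9 222.8]
Y top [218.2 202. ] 172 [550.7 253.6]
Y top [229.6 210.6] 259 [526. 220.]
Y top [219.4 211.2] 283 [523.9 249. ]
Y sc  [381.1 249.4] 155 [526.7 251.8]
Y sc  [376.2 254.1] 219 [552.9 252.6]
Y sc  [364.  255.1] 163 [583.3 227.4]
Y sc  [371.7 259.3] 253 [579.2 255.4]
   m [228.9 192.2] [364.  255.1] [580.4 225.2  45.3] 0.5
   m [217.9 192.7] [371.7 259.3] [578.2 255.5  49.1] 1.3
   m [218.2 202. ] [376.2 254.1] [551.5 253.   48.9] 2.1
   m [219.4 211.2] [381.1 249.4] [524.3 250.   46.2] 0.7
R top [155.  235.5] 135 [451.4 428.8]
R top [165.2 237.2] 261 [447.1 399.4]
R top [163.7 246.5] 284 [420.6 401.9]
R top [152.7 255.3] 292 [395.3 431.4]
R top [162.8 256.1] 278 [393.5 402.7]
R sc  [438.9 257.8] 47 [424.4 402.3]
R sc  [452.2 259. ] 133 [398.7 434.7]
R sc  [434.2 262.7] 142 [451.2 402.8]
R sc  [446.9 263.5] 178 [425.6 432.6]
R sc  [441.8 267.9] 205 [451.2 430.7]
   m [155.  235.5] [441.8 267.9] [451.1 429.8  49.1] 1.7
   m [165.2 237.2] [434.2 262.7] [447.6 401.1  44.9] 0.6
 
[... 2706 characters left out ...]
126, 117, 111, 132, 154, 124, 97, 131],
 [154, 153, 154, 139, 107, 111, 110, 115, 134, 143, 141, 141, 141, 131, 107, 112, 112, 104, 124, 103, 94, 129],
 [153, 153, 139, 125, 111, 112, 112, 97, 120, 152, 162, 163, 163, 144, 112, 112, 112, 97, 100, 87, 89, 128],
 [152, 139, 113, 109, 105, 111, 112, 88, 110, 151, 163, 163, 163, 146, 114, 95, 95, 77, 110, 100, 88, 126],
 [151, 130, 101, 103, 104, 89, 82, 68, 118, 156, 162, 162, 163, 158, 149, 118, 90, 108, 143, 118, 83, 124],
 [151, 145, 122, 101, 126, 138, 123, 129, 151, 163, 165, 165, 164, 166, 165, 153, 145, 151, 161, 123, 82, 123],
 [150, 151, 144, 120, 138, 161, 155, 160, 165, 166, 166, 166, 166, 166, 166, 165, 165, 165, 165, 122, 84, 124]]
```

Run:
```python
from rk import *
t=pickle.load(open('top1.pkl','rb'))
print('finY',onz(t,221.6,197.6,92))
S=4;im=cv2.resize(t['img'],None,fx=S,fy=S,interpolation=cv2.INTER_CUBIC).mean(2)
for b in((218,188,225,207),(151,236,161,256)):
    k=np.zeros(im.shape,np.uint8);k[b[1]*S:b[3]*S,b[0]*S:b[2]*S]=im[b[1]*S:b[3]*S,b[0]*S:b[2]*S]>145
    n,l,st,ce=cv2.connectedComponentsWithStats(k);i=1+np.argmax(st[1:,4]);r=cv2.minAreaRect(cv2.findNonZero((l==i).astype(np.uint8)))
    print(st[i]/4,np.array(r[0])/4,np.array(r[1])/4,r[2],onz(t,*(np.array(r[0])+.5)/4-.5,92))
    print([onz(t,*(p+.5)/4-.5,92)[:2].round(1).tolist() for p in cv2.boxPoints(r)])
plan(((600,50,310),2.47),((600,50,310),0.076+np.pi),((552,236.5,310),0.076+np.pi))
```

```text
finY [555.19552482 237.00627125  92.        ]
[218.   188.     7.    18.25 266.75] [221.375 197.   ] [18.    6.75] 90.0 [557.94099071 238.80969105  92.        ]
[[583.5, 249.5], [583.7, 230.6], [532.6, 228.2], [532.3, 247.0]]
[151.   236.     6.    16.75 239.25] [153.875 244.25 ] [16.5   5.75] 90.0 [423.03551965 418.37788795  92.        ]
[[445.7, 427.9], [445.9, 412.0], [400.5, 408.9], [400.3, 424.8]]
now 11.98 [ 659.2 -150.8  310.6] [-3.1412e+00 -1.0000e-04  1.7215e+00] F [-0.4 -0.4 -0.2] w 34.1 gf 0.0 q [ 0.41  0.64 -0.42  1.34  0.26  1.21  0.12]
[600  50 310] -> [ 0.6913 -0.0948  0.0021] [-2.000e-04 -1.000e-04 -4.765e-01] dist 209
[600  50 310] -> [ 0.6913 -0.0948  0.0021] [-1.000e-04 -2.000e-04 -9.524e-01] dist 209
[552.  236.5 310. ] -> [ 1.3299 -0.1596  0.0022] [-1.000e-04 -2.000e-04 -9.524e-01] dist 402
```

>>> {"method": "move_arm", "body": {
  "rows": "0.69 -0.095 0 0 0 -0.952 -0.1;0.69 -0.095 0 0 0 -0.952 -0.1;0.69 -0.095 0 0 0 -0.952 -0.1;0.69 -0.095 0 0 0 -0.952 -0.1;0.69 -0.095 0 0 0 -0.952 -0.1;0.69 -0.095 0 0 0 -0.952 -0.1;0.69 -0.095 0 0 0 -0.952 -0.1;0.69 -0.095 0 0 0 -0.952 -0.1;0.69 -0.095 0 0 0 -0.952 -0.1;0.69 -0.095 0 0 0 -0.952 -0.1;0.69 -0.095 0 0 0 -0.952 -0.1;0.69 -0.095 0 0 0 -0.952 -0.1"
}}

```text
clock: 12.98
eef_pos: [599.6, 49.2, 309.3]
tool_rot: [-3.142, -0.003, -3.06]
force: [0.4, 0.5, 1.4]
width: 46.9
gripper_force: 0.0
```

>>> {"method": "move_arm", "body": {
  "rows": "0 0 0 0 0 0 -0.1;0 0 0 0 0 0 -0.1"
}}

```text
clock: 13.15
eef_pos: [599.9, 49.2, 309.5]
tool_rot: [3.141, -0.002, -3.07]
force: [0.1, 0.4, 0.5]
width: 46.9
gripper_force: 0.0
```

```bash
cat > look.py <<'E'
from rk import *
t=cam('top');s=cam('scene')
for nm,col,bt,bs in(('Y',Yl,(205,180,240,226),(350,236,390,268)),('R',Rd,(146,225,200,275),(410,236,470,280))):
    A=caps(t,*col,bt);B=caps(s,*col,bs)
    for p,a in A: print(nm,'top',p.round(1),a,onz(t,*p,49)[:2].round(1))
    print(nm,'sc',[(p.round(1).tolist(),a) for p,a in B])
plan()
E
python3 look.py
```

```text
Y top [229.  192.2] 263 [580.  224.1]
Y top [217.9 192.7] 159 [578.  256.1]
Y top [229.1 201.3] 299 [553.3 222.8]
Y top [218.2 202. ] 173 [550.9 253.8]
Y top [229.7 210.6] 271 [526.3 219.9]
Y top [219.4 211.2] 283 [524.1 249.2]
Y sc [([381.2, 249.3], 152), ([376.2, 254.1], 222), ([364.1, 254.8], 170), ([371.5, 259.4], 267)]
R top [155.  235.5] 136 [451.6 429.1]
R top [165.2 237.2] 260 [447.2 399.7]
R top [163.7 246.5] 285 [420.6 402.1]
R top [152.7 255.3] 292 [395.4 431.7]
R top [162.8 256.1] 277 [393.6 403. ]
R sc [([438.9, 257.7], 50), ([452.2, 259.0], 134), ([434.2, 262.7], 140), ([446.9, 263.6], 176), ([441.8, 267.9], 208)]
now 13.25 [600.1  49.3 310. ] [-3.1415e+00 -1.1000e-03 -3.0693e+00] F [ 0.6 -0.9  0.2] w 47.0 gf 0.0 q [ 0.37  0.61 -0.83  1.56  0.47  1.19  1.08]
```

Run:
```python
from plan import *
y=.076+np.pi
plan(((552,236.6,180),y),((552,236.6,110),y),((552,236.6,70),y))
```

```text
now 13.25 [600.1  49.3 310. ] [-3.1415e+00 -1.1000e-03 -3.0693e+00] F [ 0.6 -0.9  0.2] w 47.0 gf 0.0 q [ 0.37  0.61 -0.83  1.56  0.47  1.19  1.08]
[552.  236.6 180. ] -> [0.1144 0.6343 0.4333] [-0.0001 -0.0007 -0.0023] dist 233
[552.  236.6 110. ] -> [0.1142 0.6344 0.6667] [-0.0001 -0.0007 -0.0023] dist 278
[552.  236.6  70. ] -> [0.114  0.6344 0.8   ] [-0.0001 -0.0007 -0.0023] dist 308
```

>>> {"method": "move_arm", "body": {
  "rows": "0.114 0.634 0.3 0 0 -0.002 -0.1;0.114 0.634 0.3 0 0 -0.002 -0.1;0.114 0.634 0.3 0 0 -0.002 -0.1;0.114 0.634 0.3 0 0 -0.002 -0.1;0.114 0.634 0.3 0 0 -0.002 -0.1;0.114 0.634 0.35 0 0 -0.002 -0.1;0.114 0.634 0.433 0 0 -0.002 -0.1;0.114 0.634 0.433 0 0 -0.002 -0.1;0.114 0.634 0.433 0 0 -0.002 -0.1"
}}

```text
clock: 14.0
eef_pos: [551.4, 235.9, 179.8]
tool_rot: [-3.14, -0.002, -3.064]
force: [0.2, -1.0, 0.1]
width: 46.9
gripper_force: 0.0
```

Run:
```python
from plan import *
y=.076+np.pi
plan(((552,236.6,110),y),((552,236.6,70),y))
```

```text
now 14.0 [551.4 235.9 179.8] [-3.1399e+00 -2.5000e-03 -3.0644e+00] F [ 0.2 -1.   0.1] w 46.9 gf 0.0 q [-0.01  0.74 -0.74  1.71  0.6   0.93  0.66]
[552.  236.6 110. ] -> [-0.0028  0.0027  0.2326] [-0.0011 -0.0016  0.0007] dist 70
[552.  236.6  70. ] -> [-0.0031  0.0029  0.3659] [-0.0011 -0.0016  0.0007] dist 110
```

>>> {"method": "move_arm", "body": {
  "rows": "-0.002 0.002 0.13 0 0 0 -0.1;-0.002 0.002 0.22 0 0 0 -0.1;-0.002 0.002 0.3 0 0 0 -0.1;-0.002 0.002 0.35 0 0 0 -0.1;-0.002 0.002 0.366 0 0 0 -0.1;-0.002 0.002 0.366 0 0 0 -0.1;-0.002 0.002 0.366 0 0 0 1;-0.002 0.002 0.366 0 0 0 1;-0.002 0.002 0.366 0 0 0 1;-0.002 0.002 0.366 0 0 0 1;-0.002 0.002 0.366 0 0 0 1;-0.002 0.002 0.366 0 0 0 1"
}}

```text
clock: 15.0
eef_pos: [553.6, 237.7, 72.5]
tool_rot: [3.141, 0.003, -3.064]
force: [-0.1, -0.2, 6.7]
width: 10.6
gripper_force: 62.5
```

```bash
python3 look.py|grep -v sc
```

```text
Y top [229.9 210.5] 274 [526.4 219.4]
Y top [219.7 211.2] 277 [524.  248.5]
R top [155.  235.5] 136 [451.6 429.1]
R top [165.2 237.2] 261 [447.2 399.7]
R top [163.7 246.5] 285 [420.6 402.1]
R top [152.7 255.3] 293 [395.4 431.7]
R top [162.8 256.1] 278 [393.6 403. ]
now 15.1 [553.6 237.7  72.5] [ 3.1410e+00  2.7000e-03 -3.0637e+00] F [ 0.2 -1.1  5.8] w 10.9 gf 62.5 q [-0.07  0.87 -0.63  1.78  0.73  0.74  0.55]
```

```bash
cat > prof.py <<'E'
from plan import *
from scipy.ndimage import map_coordinates
c=cam('top');g=c['img'].astype(float).mean(2)
def prof(pts):
    uv=np.array([proj(c,p) for p in pts]);return map_coordinates(g,[uv[:,1],uv[:,0]],order=1)
ys=np.arange(100,144,2);print('wall+y z115',list(zip(ys.tolist(),np.mean([prof([inc(x,y,115) for y in ys]) for x in range(-35,36,10)],0).round().astype(int).tolist())))
ys=np.arange(-144,-100,2);print('wall-y',list(zip(ys.tolist(),np.mean([prof([inc(x,y,115) for y in ys]) for x in range(-35,36,10)],0).round().astype(int).tolist())))
ys=np.arange(-72,80,2);print('ribs z25',list(zip(ys.tolist(),np.mean([prof([inc(x,y,25) for y in ys]) for x in range(-20,31,10)],0).round().astype(int).tolist())))
xs=np.arange(-90,-40,2);print('front wall',list(zip(xs.tolist(),np.mean([prof([inc(x,y,115) for x in xs]) for y in range(-80,70,10)],0).round().astype(int).tolist())))
E
python3 prof.py
```

```text
wall+y z115 [(100, 139), (102, 131), (104, 121), (106, 109), (108, 98), (110, 95), (112, 96), (114, 95), (116, 96), (118, 99), (120, 104), (122, 103), (124, 98), (126, 94), (128, 93), (130, 94), (132, 93), (134, 92), (136, 93), (138, 94), (140, 95), (142, 97)]
wall-y [(-144, 74), (-142, 95), (-140, 99), (-138, 83), (-136, 69), (-134, 79), (-132, 99), (-130, 105), (-128, 115), (-126, 149), (-124, 162), (-122, 149), (-120, 101), (-118, 62), (-116, 58), (-114, 58), (-112, 59), (-110, 59), (-108, 58), (-106, 58), (-104, 58), (-102, 57)]
ribs z25 [(-72, 164), (-70, 164), (-68, 165), (-66, 164), (-64, 164), (-62, 164), (-60, 163), (-58, 155), (-56, 133), (-54, 104), (-52, 91), (-50, 103), (-48, 136), (-46, 158), (-44, 165), (-42, 165), (-40, 165), (-38, 165), (-36, 164), (-34, 165), (-32, 165), (-30, 165), (-28, 164), (-26, 165), (-24, 165), (-22, 165), (-20, 165), (-18, 165), (-16, 165), (-14, 165), (-12, 165), (-10, 165), (-8, 165), (-6, 163), (-4, 156), (-2, 135), (0, 107), (2, 98), (4, 114), (6, 142), (8, 161), (10, 164), (12, 165), (14, 165), (16, 165), (18, 165), (20, 165), (22, 165), (24, 165), (26, 165), (28, 165), (30, 165), (32, 165), (34, 165), (36, 165), (38, 165), (40, 165), (42, 165), (44, 165), (46, 164), (48, 162), (50, 155), (52, 135), (54, 110), (56, 100), (58, 117), (60, 142), (62, 160), (64, 165), (66, 165), (68, 165), (70, 165), (72, 165), (74, 165), (76, 164), (78, 164)]
front wall [(-90, 130), (-88, 130), (-86, 130), (-84, 130), (-82, 127), (-80, 117), (-78, 94), (-76, 75), (-74, 69), (-72, 68), (-70, 72), (-68, 97), (-66, 132), (-64, 156), (-62, 155), (-60, 147), (-58, 147), (-56, 153), (-54, 155), (-52, 156), (-50, 156), (-48, 155), (-46, 155), (-44, 155), (-42, 155)]
```

>>> {"method": "move_arm", "body": {
  "rows": "0 0 -0.05 0 0 0 1;0 0 -0.15 0 0 0 1;0 0 -0.27 0 0 0 1;0 0 -0.4 0 0 0 1;0 0 -0.52 0 0 0 1;0 0 -0.62 0 0 0 1;0 0 -0.62 0 0 0 1;0 0 -0.62 0 0 0 1"
}}

```text
clock: 15.82
eef_pos: [553.2, 237.6, 258.7]
tool_rot: [3.141, 0.004, -3.064]
force: [0.2, -0.3, -2.3]
width: 10.8
gripper_force: 61.4
```

Run:
```python
from plan import *
y=Y+np.pi
plan((inc(1,120,258),y),(inc(1,27,258),y))
```

```text
now 15.82 [553.2 237.6 258.7] [ 3.1408  0.0036 -3.0636] F [ 0.2 -0.3 -2.3] w 10.8 gf 61.4 q [ 0.02  0.65 -0.8   1.63  0.52  1.08  0.73]
[501.1 -52.2 258. ] -> [ 2.483e-01 -9.497e-01  6.000e-04] [ 0.0004  0.0023 -0.0471] dist 294
[ 515.2 -144.2  258. ] -> [ 2.2540e-01 -1.2588e+00  4.0000e-04] [ 0.0004  0.0023 -0.0471] dist 384
```

>>> {"method": "move_arm", "body": {
  "rows": "0.25 -0.95 0 0 0.002 -0.047 1;0.25 -0.95 0 0 0.002 -0.047 1;0.25 -0.95 0 0 0.002 -0.047 1;0.25 -0.95 0 0 0.002 -0.047 1;0.25 -0.95 0 0 0.002 -0.047 1;0.25 -0.95 0 0 0.002 -0.047 1;0.25 -0.95 0 0 0.002 -0.047 1;0.25 -0.95 0 0 0.002 -0.047 1;0.25 -0.95 0 0 0.002 -0.047 1;0.25 -0.95 0 0 0.002 -0.047 1"
}}

```text
clock: 16.65
eef_pos: [499.2, -53.1, 255.6]
tool_rot: [3.14, -0.005, -2.991]
force: [0.4, 1.2, -2.2]
width: 11.0
gripper_force: 61.3
```

Run:
```python
from plan import *
y=Y+np.pi
plan((inc(1,27.7,258),y),(inc(1,27.7,140),y))
```

```text
now 16.65 [499.2 -53.1 255.6] [ 3.1402 -0.0053 -2.9909] F [ 0.4  1.2 -2.2] w 11.0 gf 61.3 q [ 0.64  0.53 -0.88  1.89  0.5   0.96  1.25]
[ 515.1 -143.5  258. ] -> [-0.0073 -0.3058 -0.0083] [ 0.0009 -0.0034 -0.0008] dist 92
[ 515.1 -143.5  140. ] -> [-0.0093 -0.3063  0.385 ] [ 0.0009 -0.0034 -0.0008] dist 148
```

>>> {"method": "move_arm", "body": {
  "rows": "-0.003 -0.1 0 0 0 0 1;-0.006 -0.2 0 0 0 0 1;-0.006 -0.27 0 0 0 0 1;-0.006 -0.3 0 0 0 0 1;-0.006 -0.3 0 0 0 0 1;-0.006 -0.3 0 0 0 0 1;-0.006 -0.3 0 0 0 0 1"
}}

```text
clock: 17.23
eef_pos: [515.5, -138.6, 256.8]
tool_rot: [3.14, -0.003, -2.986]
force: [0.9, 0.6, -1.5]
width: 11.2
gripper_force: 61.3
```

```bash
python3 st.py
python3 - <<'E'
from plan import *
y=Y+np.pi
plan((inc(1,27.7,140),y),(inc(1,27.7,104),y))
E
```

```text
incframe [  2.1  32.4 256.8]
now 17.23 [ 515.5 -138.6  256.8] [ 3.1399e+00 -3.0000e-03 -2.9858e+00] F [ 0.9  0.6 -1.5] w 11.2 gf 61.3 q [ 0.78  0.58 -0.87  1.81  0.52  1.01  1.42]
now 17.23 [ 515.5 -138.6  256.8] [ 3.1399e+00 -3.0000e-03 -2.9858e+00] F [ 0.9  0.6 -1.5] w 11.2 gf 61.3 q [ 0.78  0.58 -0.87  1.81  0.52  1.01  1.42]
[ 515.1 -143.5  140. ] -> [ 0.0025 -0.0164  0.3893] [ 0.0011 -0.0019  0.0024] dist 117
[ 515.1 -143.5  104. ] -> [ 0.0022 -0.0166  0.5093] [ 0.0011 -0.0019  0.0024] dist 153
```

>>> {"method": "move_arm", "body": {
  "rows": "0.002 -0.016 0.1 0 -0.002 0.002 1;0.002 -0.016 0.2 0 -0.002 0.002 1;0.002 -0.016 0.3 0 -0.002 0.002 1;0.002 -0.016 0.38 0 -0.002 0.002 1;0.002 -0.016 0.44 0 -0.002 0.002 1;0.002 -0.016 0.465 0 -0.002 0.002 1;0.002 -0.016 0.465 0 -0.002 0.002 1;0.002 -0.016 0.465 0 -0.002 0.002 1;0.002 -0.016 0.465 0 -0.002 0.002 1"
}}

```text
clock: 17.98
eef_pos: [516.3, -145.7, 118.7]
tool_rot: [-3.141, 0.002, -2.992]
force: [-0.2, -0.2, -1.9]
width: 11.1
gripper_force: 61.1
```

```bash
python3 st.py
python3 - <<'E'
from plan import *
y=Y+np.pi
plan((inc(1,27.7,100),y),(inc(1,27.7,88),y))
E
```

```text
incframe [  1.9  25.3 118.7]
now 17.98 [ 516.3 -145.7  118.7] [-3.1412e+00  2.5000e-03 -2.9917e+00] F [-0.2 -0.2 -1.9] w 11.1 gf 61.1 q [ 0.68  0.75 -0.71  1.94  0.73  0.73  1.25]
now 17.98 [ 516.3 -145.7  118.7] [-3.1412e+00  2.5000e-03 -2.9917e+00] F [-0.2 -0.2 -1.9] w 11.1 gf 61.1 q [ 0.68  0.75 -0.71  1.94  0.73  0.73  1.25]
[ 515.1 -143.5  100. ] -> [0.0032 0.0079 0.0623] [-0.0003  0.0016 -0.0014] dist 19
[ 515.1 -143.5   88. ] -> [0.0033 0.0079 0.1023] [-0.0003  0.0016 -0.0014] dist 31
```

>>> {"method": "move_arm", "body": {
  "rows": "0.003 0.007 0.02 0 0.001 -0.001 1;0.003 0.007 0.035 0 0.001 -0.001 1;0.003 0.007 0.035 0 0.001 -0.001 1;0.003 0.007 0.035 0 0.001 -0.001 1"
}}

```text
clock: 18.32
eef_pos: [513.8, -144.4, 106.8]
tool_rot: [3.142, -0.002, -2.991]
force: [-0.5, 0.1, -2.1]
width: 11.0
gripper_force: 61.3
```

```bash
python3 st.py
```

```text
incframe [ -0.4  26.9 106.8]
now 18.32 [ 513.8 -144.4  106.8] [ 3.1416e+00 -1.9000e-03 -2.9911e+00] F [-0.5  0.1 -2.1] w 11.0 gf 61.3 q [ 0.66  0.76 -0.7   1.95  0.75  0.71  1.23]
```

Within a millimetre of the lane centre. Lowering on to the floor.

>>> {"method": "move_arm", "body": {
  "rows": "0 0.001 0.02 0 0 0 1;0 0.001 0.04 0 0 0 1;0 0.001 0.053 0 0 0 1;0 0.001 0.06 0 0 0 1;0 0.001 0.06 0 0 0 1"
}}

```text
clock: 18.73
eef_pos: [513.5, -144.0, 88.1]
tool_rot: [3.141, -0.003, -2.991]
force: [-0.5, -0.0, -2.5]
width: 11.0
gripper_force: 61.4
```

```bash
python3 st.py
```

```text
incframe [-0.6 27.4 88.1]
now 18.73 [ 513.5 -144.    88.1] [ 3.1411e+00 -2.7000e-03 -2.9910e+00] F [-0.5 -0.  -2.5] w 11.0 gf 61.4 q [ 0.65  0.79 -0.67  1.96  0.78  0.67  1.2 ]
```

>>> {"method": "move_arm", "body": {
  "rows": "0 0 0.005 0 0 0 1;0 0 0.005 0 0 0 1;0 0 0.005 0 0 0 0.5;0 0 0.005 0 0 0 0.15;0 0 0.005 0 0 0 0.15;0 0 0.005 0 0 0 0.15;0 0 -0.06 0 0 0 0.15;0 0 -0.17 0 0 0 0.15;0 0 -0.3 0 0 0 0.15;0 0 -0.43 0 0 0 0.15;0 0 -0.56 0 0 0 0.15;0 0 -0.65 0 0 0 0.15"
}}

```text
clock: 19.73
eef_pos: [515.2, -143.7, 287.4]
tool_rot: [-3.141, 0.002, -2.991]
force: [0.7, -1.0, -0.1]
width: 36.4
gripper_force: 0.0
```

```bash
python3 - <<'E'
from plan import *
y=-.062+np.pi
plan(((516,0,290),Y+np.pi),((421.2,415.5,280),y),((470,200,280),y))
E
python3 look.py|grep R
```

```text
now 19.73 [ 515.2 -143.7  287.4] [-3.1406e+00  2.0000e-03 -2.9906e+00] F [ 0.7 -1.  -0.1] w 36.4 gf 0.0 q [ 0.81  0.54 -0.9   1.77  0.48  1.06  1.46]
[516   0 290] -> [-0.0748  0.473  -0.009 ] [-0.0006  0.0013 -0.0006] dist 144
[421.2 415.5 280. ] -> [0.0293 1.8898 0.0227] [-0.0005  0.0013  0.1356] dist 567
[470 200 280] -> [-0.0234  1.1552  0.0235] [-0.0005  0.0013  0.1356] dist 347
R top [155.  235.5] 136 [451.6 429.1]
R top [165.2 237.2] 261 [447.2 399.7]
R top [163.7 246.5] 284 [420.7 402.1]
R top [152.7 255.3] 292 [395.4 431.7]
R top [162.8 256.1] 278 [393.6 403. ]
R sc [([438.9, 257.8], 46), ([452.2, 259.0], 134), ([434.2, 262.8], 142), ([446.9, 263.5], 176), ([441.8, 267.9], 208)]
```

>>> {"method": "move_arm", "body": {
  "rows": "0.015 0.945 0.01 0 0 0.1356 -0.1;0.015 0.945 0.01 0 0 0.1356 -0.1;0.015 0.945 0.01 0 0 0.1356 -0.1;0.015 0.945 0.01 0 0 0.1356 -0.1;0.015 0.945 0.01 0 0 0.1356 -0.1;0.015 0.945 0.01 0 0 0.1356 -0.1;0.015 0.945 0.01 0 0 0.1356 -0.1;0.015 0.945 0.01 0 0 0.1356 -0.1;0.015 0.945 0.01 0 0 0.1356 -0.1;0.015 0.945 0.01 0 0 0.1356 -0.1"
}}

```text
clock: 20.67
eef_pos: [467.0, 134.7, 280.2]
tool_rot: [-3.14, -0.003, 3.079]
force: [0.7, 0.3, -0.3]
width: 47.1
gripper_force: 0.0
```

```bash
python3 - <<'E'
from plan import *
y=-.062+np.pi
plan(((421.2,415.5,280),y),((421.2,415.5,180),y))
E
python3 look.py
python3 - <<'E'
from plan import *
c=cam('top');save(c,'t6.png',(280,160,440,260),4)
E
```

```text
now 20.67 [467.  134.7 280.2] [-3.1399e+00 -2.6000e-03  3.0791e+00] F [ 0.7  0.3 -0.3] w 47.1 gf 0.0 q [ 0.26  0.46 -0.86  1.9   0.42  0.97  0.72]
[421.2 415.5 280. ] -> [ 2.109e-01  9.248e-01 -4.000e-04] [-0.0011 -0.0016 -0.0003] dist 285
[421.2 415.5 180. ] -> [0.2101 0.9253 0.3329] [-0.0011 -0.0016 -0.0003] dist 302
Y sc []
R top [155.  235.5] 136 [451.6 429.1]
R top [165.2 237.2] 261 [447.2 399.7]
R top [163.7 246.5] 285 [420.6 402.1]
R top [152.7 255.3] 292 [395.4 431.7]
R top [162.8 256.1] 277 [393.6 403. ]
R sc [([438.9, 257.8], 49), ([452.2, 259.0], 138), ([434.2, 262.8], 142), ([447.0, 263.5], 170), ([441.8, 267.9], 206)]
now 20.77 [467.5 133.7 280.3] [-3.1401e+00 -2.4000e-03  3.0764e+00] F [-0.3  0.3 -0.6] w 46.8 gf 0.0 q [ 0.26  0.46 -0.86  1.9   0.42  0.97  0.72]
```

View pics/t6.png

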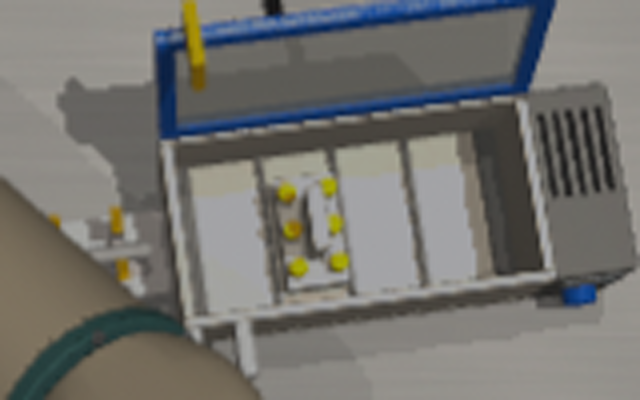

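Rack Y stands upright in lane 2, with its caps at crop (287–339,187–267) between the two ribs. The red-capped rack hasn't moved, so I'll go for it.

>>> {"method": "move_arm", "body": {
  "rows": "0.21 0.924 0 0 0 0 -0.1;0.21 0.924 0 0 0 0 -0.1;0.21 0.924 0 0 0 0 -0.1;0.21 0.924 0 0 0 0 -0.1;0.21 0.924 0 0 0 0 -0.1;0.21 0.924 0.05 0 0 0 -0.1;0.21 0.924 0.2 0 0 0 -0.1;0.21 0.924 0.333 0 0 0 -0.1;0.21 0.924 0.333 0 0 0 -0.1;0.21 0.924 0.333 0 0 0 -0.1;0.21 0.924 0.333 0 0 0 -0.1"
}}

```text
clock: 21.73
eef_pos: [422.1, 414.9, 180.3]
tool_rot: [-3.14, -0.003, 3.078]
force: [0.3, -0.1, -0.1]
width: 46.9
gripper_force: 0.0
```

```bash
python3 look.py|grep R
python3 - <<'E'
from plan import *
y=-.062+np.pi
plan(((421.2,415.5,70),y))
E
```

```text
R sc [([438.7, 257.5], 45), ([452.0, 259.2], 122), ([434.4, 262.6], 132), ([446.9, 263.4], 169), ([441.7, 268.1], 148)]
now 21.83 [423.  415.9 182.5] [3.1401e+00 1.0000e-04 3.0770e+00] F [ 0.6 -0.7  0.1] w 46.9 gf 0.0 q [-0.38  0.72 -0.73  1.73  0.58  0.92  0.15]
[421.2 415.5  70. ] -> [ 0.0058 -0.0024  0.3749] [ 0.0009  0.0001 -0.0017] dist 112
```

>>> {"method": "move_arm", "body": {
  "rows": "0.003 0 0.13 0 0 -0.001 -0.1;0.003 0 0.22 0 0 -0.001 -0.1;0.003 0 0.3 0 0 -0.001 -0.1;0.003 0 0.35 0 0 -0.001 -0.1;0.003 0 0.37 0 0 -0.001 -0.1;0.003 0 0.37 0 0 -0.001 -0.1;0.003 0 0.37 0 0 -0.001 1;0.003 0 0.37 0 0 -0.001 1;0.003 0 0.37 0 0 -0.001 1;0.003 0 0.37 0 0 -0.001 1;0.003 0 0.37 0 0 -0.001 1;0.003 0 0.37 0 0 -0.001 1"
}}

```text
clock: 22.83
eef_pos: [421.3, 417.0, 71.6]
tool_rot: [3.14, 0.001, 3.081]
force: [0.2, -0.3, 6.5]
width: 11.2
gripper_force: 63.0
```

>>> {"method": "move_arm", "body": {
  "rows": "0 0 -0.05 0 0 0 1;0 0 -0.15 0 0 0 1;0 0 -0.27 0 0 0 1;0 0 -0.4 0 0 0 1;0 0 -0.52 0 0 0 1;0 0 -0.63 0 0 0 1;0 0 -0.63 0 0 0 1;0 0 -0.63 0 0 0 1"
}}

```text
clock: 23.5
eef_pos: [421.2, 416.8, 260.8]
tool_rot: [3.139, 0.001, 3.081]
force: [0.4, -0.6, -2.8]
width: 11.5
gripper_force: 61.6
```

Run:
```python
from plan import *
y=Y+np.pi
plan((inc(0,150,258),y),(inc(0,-26.5,258),y))
```

```text
now 23.5 [421.2 416.8 260.8] [3.1394e+00 1.2000e-03 3.0805e+00] F [ 0.4 -0.6 -2.8] w 11.5 gf 61.6 q [-0.35  0.63 -0.79  1.65  0.5   1.07  0.22]
[495.6 -22.7 258. ] -> [-0.337  -1.4471  0.0066] [ 0.0013  0.0009 -0.1356] dist 446
[ 522.3 -197.2  258. ] -> [-0.4614 -2.0222  0.0054] [ 0.0013  0.0009 -0.1356] dist 622
```

>>> {"method": "move_arm", "body": {
  "rows": "-0.23 -0.99 0 0 0 -0.1356 1;-0.23 -0.99 0 0 0 -0.1356 1;-0.23 -0.99 0 0 0 -0.1356 1;-0.23 -0.99 0 0 0 -0.1356 1;-0.23 -0.99 0 0 0 -0.1356 1;-0.23 -0.99 0 0 0 -0.1356 1;-0.23 -0.99 0 0 0 -0.1356 1;-0.23 -0.99 0 0 0 -0.1356 1;-0.23 -0.99 0 0 0 -0.1356 1;-0.23 -0.99 0 0 0 -0.1356 1"
}}

```text
clock: 24.33
eef_pos: [470.7, 114.2, 257.5]
tool_rot: [3.141, -0.005, -2.992]
force: [0.2, 0.5, -2.7]
width: 11.1
gripper_force: 61.6
```

Run:
```python
from plan import *
y=Y+np.pi
plan((inc(0,-26.5,258),y))
```

```text
now 24.33 [470.7 114.2 257.5] [ 3.1413 -0.0047 -2.9921] F [ 0.2  0.5 -2.7] w 11.1 gf 61.6 q [ 0.33  0.51 -0.92  1.93  0.5   0.95  0.89]
[ 522.3 -197.2  258. ] -> [-0.0156 -1.0519 -0.0021] [ 0.0002 -0.003  -0.0016] dist 316
```

>>> {"method": "move_arm", "body": {
  "rows": "-0.015 -1 0 0 0 -0.001 1;-0.015 -1 0 0 0 -0.001 1;-0.015 -1 0 0 0 -0.001 1;-0.015 -1 0 0 0 -0.001 1;-0.015 -1 0 0 0 -0.001 1;-0.015 -1 0 0 0 -0.001 1;-0.015 -1 0 0 0 -0.001 1;-0.015 -1 0 0 0 -0.001 1;-0.015 -1 0 0 0 -0.001 1;-0.015 -1 0 0 0 -0.001 1;-0.015 -1 0 0 0 -0.001 1"
}}

```text
clock: 25.25
eef_pos: [521.6, -177.4, 258.6]
tool_rot: [3.14, -0.002, -2.984]
force: [-0.2, 0.5, -2.0]
width: 11.1
gripper_force: 61.7
```

```bash
python3 st.py
python3 - <<'E'
from plan import *
y=Y+np.pi
plan((inc(0,-26.5,118),y))
E
```

```text
incframe [  2.3  -6.8 258.6]
now 25.25 [ 521.6 -177.4  258.6] [ 3.1395e+00 -1.7000e-03 -2.9840e+00] F [-0.2  0.5 -2. ] w 11.1 gf 61.7 q [ 0.85  0.61 -0.91  1.76  0.55  1.04  1.47]
now 25.25 [ 521.6 -177.4  258.6] [ 3.1395e+00 -1.7000e-03 -2.9840e+00] F [-0.2  0.5 -2. ] w 11.1 gf 61.7 q [ 0.85  0.61 -0.91  1.76  0.55  1.04  1.47]
[ 522.3 -197.2  118. ] -> [ 0.0072 -0.0665  0.4685] [ 0.0013 -0.0011  0.0036] dist 142
```

>>> {"method": "move_arm", "body": {
  "rows": "0.004 -0.03 0 0 0 0 1;0.004 -0.06 0 0 0 0 1;0.004 -0.063 0.05 0 0 0 1;0.004 -0.063 0.15 0 0 0 1;0.004 -0.063 0.26 0 0 0 1;0.004 -0.063 0.36 0 0 0 1;0.004 -0.063 0.44 0 0 0 1;0.004 -0.063 0.47 0 0 0 1;0.004 -0.063 0.47 0 0 0 1;0.004 -0.063 0.47 0 0 0 1"
}}

```text
clock: 26.08
eef_pos: [523.7, -199.2, 118.5]
tool_rot: [-3.142, -0.001, -2.988]
force: [1.1, -0.6, -2.3]
width: 11.3
gripper_force: 61.5
```

```bash
python3 st.py
python3 - <<'E'
from plan import *
y=Y+np.pi
plan((inc(0,-26.5,106),y))
E
```

```text
incframe [  1.1 -28.7 118.5]
now 26.08 [ 523.7 -199.2  118.5] [-3.1415e+00 -6.0000e-04 -2.9876e+00] F [ 1.1 -0.6 -2.3] w 11.3 gf 61.5 q [ 0.78  0.79 -0.76  1.87  0.75  0.79  1.34]
now 26.08 [ 523.7 -199.2  118.5] [-3.1415e+00 -6.0000e-04 -2.9876e+00] F [ 1.1 -0.6 -2.3] w 11.3 gf 61.5 q [ 0.78  0.79 -0.76  1.87  0.75  0.79  1.34]
[ 522.3 -197.2  106. ] -> [0.0036 0.0073 0.0417] [-0.     -0.0004  0.0012] dist 13
```

>>> {"method": "move_arm", "body": {
  "rows": "0.003 0.006 0.02 0 0 0.001 1;0.003 0.006 0.04 0 0 0.001 1;0.003 0.006 0.04 0 0 0.001 1;0.003 0.006 0.04 0 0 0.001 1"
}}

```text
clock: 26.42
eef_pos: [521.8, -197.7, 106.2]
tool_rot: [-3.141, -0.001, -2.989]
force: [0.3, -0.5, -2.6]
width: 11.1
gripper_force: 61.6
```

```bash
python3 st.py
```

```text
incframe [ -0.6 -26.9 106.2]
now 26.42 [ 521.8 -197.7  106.2] [-3.1412e+00 -1.4000e-03 -2.9895e+00] F [ 0.3 -0.5 -2.6] w 11.1 gf 61.6 q [ 0.77  0.8  -0.74  1.88  0.77  0.77  1.32]
```

>>> {"method": "move_arm", "body": {
  "rows": "0 0.001 0.02 0 0 0 1;0 0.001 0.04 0 0 0 1;0 0.001 0.055 0 0 0 1;0 0.001 0.064 0 0 0 1;0 0.001 0.064 0 0 0 1"
}}

```text
clock: 26.83
eef_pos: [521.6, -197.1, 86.7]
tool_rot: [-3.141, -0.002, -2.989]
force: [-0.3, -0.1, -0.7]
width: 11.1
gripper_force: 61.7
```

```bash
python3 st.py
```

```text
incframe [ -0.7 -26.3  86.7]
now 26.83 [ 521.6 -197.1   86.7] [-3.1415e+00 -2.0000e-03 -2.9891e+00] F [-0.3 -0.1 -0.7] w 11.1 gf 61.7 q [ 0.75  0.83 -0.71  1.89  0.8   0.74  1.29]
```

>>> {"method": "move_arm", "body": {
  "rows": "0 0 0.003 0 0 0 1;0 0 0.003 0 0 0 0.5;0 0 0.003 0 0 0 0.15;0 0 0.003 0 0 0 0.15;0 0 0.003 0 0 0 0.15;0 0 -0.06 0 0 0 0.15;0 0 -0.17 0 0 0 0.15;0 0 -0.3 0 0 0 0.15;0 0 -0.43 0 0 0 0.15;0 0 -0.56 0 0 0 0.15;0 0 -0.68 0 0 0 0.15;0 0 -0.75 0 0 0 0.15"
}}

```text
clock: 27.83
eef_pos: [523.5, -196.9, 315.8]
tool_rot: [-3.14, 0.003, -2.989]
force: [0.8, -1.1, -0.3]
width: 36.2
gripper_force: 0.0
```

>>> {"method": "move_arm", "body": {
  "rows": "0 0 -0.06 0 0 0.3 0.15;0 0 -0.06 0 0 0.999 0.15;0 0 -0.06 0 0 0.999 0.15;0 0 -0.06 0 0 0.999 0.15;0 0 -0.06 0 0 0.999 0.15;0 0 -0.06 0 0 0.999 0.15;0 0 -0.06 0 0 0.999 0.15;0 0 -0.06 0 0 0.999 0.15;0 0 -0.06 0 0 0.999 0.15;0 0 -0.06 0 0 0.999 0.15;0 0 -0.06 0 0 0.999 0.15;0 0 -0.06 0 0 0.999 0.15"
}}

```text
clock: 28.83
eef_pos: [522.0, -197.1, 329.6]
tool_rot: [-3.14, -0.0, 1.788]
force: [0.4, 0.3, 0.6]
width: 36.1
gripper_force: 0.0
```

Run:
```python
from plan import *
y=Y+np.pi/2
plan((inc(143,-2,320),y),(inc(143,-2,221),y))
c=cam('scene');save(c,'s7.png',(230,90,330,200),5)
print(proj(c,inc(142,0,226)))
import pickle;pickle.dump(cam('top'),open('top7.pkl','wb'))
```

```text
now 28.83 [ 522.  -197.1  329.6] [-3.1400e+00 -3.0000e-04  1.7877e+00] F [0.4 0.3 0.6] w 36.1 gf 0.0 q [ 0.68  0.45 -0.55  1.65  0.26  1.11  0.27]
[ 660.  -151.3  320. ] -> [0.0502 0.4821 0.0312] [-0.001  -0.0002  0.0413] dist 146
[ 660.  -151.3  221. ] -> [0.0501 0.4826 0.3612] [-0.001  -0.0002  0.0413] dist 181
[264.27950716 169.57941929]
```

View pics/s7.png

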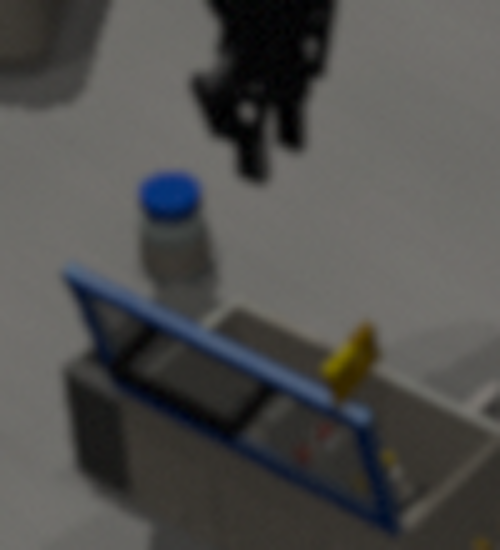

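The hood still leans back and its bar's middle at crop (175,395) is about 1 px from the prediction. The caps of both racks show low inside the chamber. Moving above the bar.

>>> {"method": "move_arm", "body": {
  "rows": "0.05 0.48 0 0 0 0.041 0.1;0.05 0.48 0 0 0 0.041 0.1;0.05 0.48 0 0 0 0.041 0.1;0.05 0.48 0.03 0 0 0.041 0.1;0.05 0.48 0.03 0 0 0.041 0.1;0.05 0.48 0.03 0 0 0.041 0.1;0.05 0.48 0.03 0 0 0.041 0.1;0.05 0.48 0.03 0 0 0.041 0.1"
}}

```text
clock: 29.6
eef_pos: [658.2, -152.0, 320.9]
tool_rot: [-3.14, 0.001, 1.729]
force: [-0.7, -0.4, 1.1]
width: 39.0
gripper_force: 0.0
```

```bash
python3 st.py
python3 - <<'E'
from plan import *
y=Y+np.pi/2
plan((inc(142.5,-2,250),y),(inc(142.5,-2,221),y))
import pickle;c=cam('top');pickle.dump(c,open('top7.pkl','wb'))
E
```

```text
incframe [141.2  -2.4 320.9]
now 29.6 [ 658.2 -152.   320.9] [-3.1396e+00  7.0000e-04  1.7290e+00] F [-0.7 -0.4  1.1] w 39.0 gf 0.0 q [ 0.46  0.65 -0.51  1.32  0.32  1.25  0.09]
now 29.6 [ 658.2 -152.   320.9] [-3.1396e+00  7.0000e-04  1.7290e+00] F [-0.7 -0.4  1.1] w 39.0 gf 0.0 q [ 0.46  0.65 -0.51  1.32  0.32  1.25  0.09]
[ 659.5 -151.4  250. ] -> [0.0015 0.0048 0.2363] [-0.0013  0.0005  0.004 ] dist 71
[ 659.5 -151.4  221. ] -> [0.0016 0.005  0.333 ] [-0.0013  0.0005  0.004 ] dist 100
```

>>> {"method": "move_arm", "body": {
  "rows": "0.001 0.005 0.1 0 0 0.003 0.1;0.001 0.005 0.2 0 0 0.003 0.1;0.001 0.005 0.28 0 0 0.003 0.1;0.001 0.005 0.333 0 0 0.003 0.1;0.001 0.005 0.333 0 0 0.003 0.1;0.001 0.005 0.333 0 0 0.003 1;0.001 0.005 0.333 0 0 0.003 1;0.001 0.005 0.333 0 0 0.003 1;0.001 0.005 0.333 0 0 0.003 1;0.001 0.005 0.333 0 0 0.003 1;0.001 0.005 0.333 0 0 0.003 1"
}}

```text
clock: 30.57
eef_pos: [662.4, -150.8, 222.3]
tool_rot: [3.138, 0.002, 1.724]
force: [4.7, -0.9, 4.0]
width: 10.3
gripper_force: 58.6
```

```bash
python3 st.py; python3 hood.py 105 70 9
python3 - <<'E'
from rk import *
t=pickle.load(open('top7.pkl','rb'))
for nm,col in(('Y',Yl),('R',Rd)):
    for p,a in caps(t,*col,(325,185,420,240)):
        P=onz(t,*p,64);print(nm,p.round(1),a,R.from_euler('z',-Y).apply(P-inc(0,0,0)).round(1))
E
```

```text
incframe [145.5  -1.9 222.3]
now 30.57 [ 662.4 -150.8  222.3] [3.1378e+00 1.5000e-03 1.7239e+00] F [ 4.7 -0.9  4. ] w 10.3 gf 58.6 q [ 0.45  0.73 -0.48  1.45  0.36  1.05  0.04]
0.000 -0.025 -0.016
0.000 -0.050 -0.031
0.000 -0.077 -0.044
0.000 -0.104 -0.055
0.000 -0.132 -0.064
0.000 -0.160 -0.071
0.000 -0.189 -0.076
0.000 -0.219 -0.079
0.000 -0.248 -0.080
Y [362.  206.2] 230 [25.4 10.3 64. ]
Y [351.2 207.9] 280 [24.7 41.6 64. ]
Y [363.7 215.5] 231 [-1.8  9.7 64. ]
Y [352.6 217.1] 293 [-2.  41.4 64. ]
Y [364.5 225. ] 304 [-28.9  11.6  64. ]
Y [354.1 226.4] 281 [-28.8  41.5  64. ]
R [380.8 203.2] 150 [ 26.6 -44.2  64. ]
R [369.7 205.1] 219 [ 25.5 -11.9  64. ]
R [382.1 212.7] 83 [ -1.1 -43.4  64. ]
R [371.4 214.2] 245 [ -1.3 -12.6  64. ]
R [372.9 223.6] 239 [-28.1 -12.3  64. ]
```

Both racks are centred in lanes 2 and 1, with the cap columns constant along x. The bar is gripped, so I'll fold the hood shut.

>>> {"method": "move_arm", "body": {
  "rows": "0 -0.025 -0.016 0 0 0 1;0 -0.05 -0.031 0 0 0 1;0 -0.077 -0.044 0 0 0 1;0 -0.104 -0.055 0 0 0 1;0 -0.132 -0.064 0 0 0 1;0 -0.16 -0.071 0 0 0 1;0 -0.189 -0.076 0 0 0 1;0 -0.219 -0.079 0 0 0 1;0 -0.248 -0.08 0 0 0 1;0 -0.248 -0.08 0 0 0 1"
}}

```text
clock: 31.4
eef_pos: [590.4, -161.4, 249.2]
tool_rot: [3.132, 0.002, 1.724]
force: [2.5, 1.2, 16.4]
width: 9.7
gripper_force: 62.6
```

```bash
cat >> st.py <<'E'
q=R.from_euler('z',-Y).apply(p-inc(0,0,0));print('hood deg',159.75-np.degrees(np.arctan2(q[2]+5-120,q[0]-67)),'r',np.hypot(q[2]-115,q[0]-67))
E
python3 st.py; python3 hood.py 70 35 9
```

```text
incframe [ 72.7  -1.4 249.2]
now 31.4 [ 590.4 -161.4  249.2] [3.1320e+00 2.5000e-03 1.7242e+00] F [ 2.5  1.2 16.4] w 9.7 gf 62.6 q [ 0.53  0.61 -0.51  1.62  0.34  0.99  0.07]
hood deg 72.18049086482681 r 134.28161549610488
0.000 -0.029 0.001
0.000 -0.059 0.003
0.000 -0.088 0.008
0.000 -0.116 0.014
0.000 -0.145 0.023
0.000 -0.172 0.033
0.000 -0.199 0.045
0.000 -0.225 0.059
0.001 -0.250 0.075
```

>>> {"method": "move_arm", "body": {
  "rows": "0 -0.029 0.006 0 0 0 1;0 -0.059 0.01 0 0 0 1;0 -0.088 0.016 0 0 0 1;0 -0.116 0.024 0 0 0 1;0 -0.145 0.033 0 0 0 1;0 -0.172 0.043 0 0 0 1;0 -0.199 0.055 0 0 0 1;0 -0.225 0.069 0 0 0 1;0 -0.25 0.085 0 0 0 1;0 -0.25 0.085 0 0 0 1"
}}

```text
clock: 32.23
eef_pos: [510.0, -173.2, 219.9]
tool_rot: [-3.137, -0.0, 1.724]
force: [-4.5, 1.6, 7.3]
width: 9.9
gripper_force: 68.0
```

```bash
python3 st.py; python3 hood.py 35 0 9
```

```text
incframe [ -8.5  -0.9 219.9]
now 32.23 [ 510.  -173.2  219.9] [-3.1365e+00 -1.0000e-04  1.7235e+00] F [-4.5  1.6  7.3] w 9.9 gf 68.0 q [ 0.61  0.54 -0.51  1.84  0.34  0.85  0.09]
hood deg 34.00347014713583 r 129.25824482658328
0.000 -0.023 0.018
0.000 -0.046 0.037
0.000 -0.067 0.058
0.000 -0.086 0.080
0.000 -0.104 0.103
0.000 -0.120 0.128
0.000 -0.135 0.153
0.000 -0.148 0.180
0.000 -0.159 0.207
```

>>> {"method": "move_arm", "body": {
  "rows": "0 -0.023 0.018 0 0 0 1;0 -0.046 0.037 0 0 0 1;0 -0.067 0.058 0 0 0 1;0 -0.086 0.08 0 0 0 1;0 -0.104 0.103 0 0 0 1;0 -0.12 0.128 0 0 0 1;0 -0.134 0.15 0 0 0 1;0 -0.143 0.168 0 0 0 1;0 -0.15 0.182 0 0 0 1;0 -0.15 0.182 0 0 0 1"
}}

```text
clock: 33.07
eef_pos: [468.3, -179.4, 163.9]
tool_rot: [-3.14, -0.001, 1.725]
force: [3.3, 2.4, -4.8]
width: 9.1
gripper_force: 71.7
```

```bash
python3 st.py
```

```text
incframe [-50.7  -0.7 163.9]
now 33.07 [ 468.3 -179.4  163.9] [-3.1405e+00 -1.4000e-03  1.7250e+00] F [ 3.3  2.4 -4.8] w 9.1 gf 71.7 q [ 0.63  0.57 -0.47  2.    0.41  0.66  0.05]
hood deg 2.3147940746613074 r 127.48964811975907
```

>>> {"method": "move_arm", "body": {
  "rows": "0 -0.005 0.008 0 0 0 1;0 -0.008 0.016 0 0 0 1;0 -0.008 0.022 0 0 0 1;0 -0.008 0.022 0 0 0 1"
}}

```text
clock: 33.4
eef_pos: [466.0, -179.7, 158.0]
tool_rot: [-3.14, -0.001, 1.725]
force: [2.4, 5.1, 1.1]
width: 9.8
gripper_force: 72.5
```

```bash
python3 st.py
```

```text
incframe [-53.1  -0.7 158. ]
now 33.4 [ 466.  -179.7  158. ] [-3.1403e+00 -1.0000e-03  1.7250e+00] F [2.4 5.1 1.1] w 9.8 gf 72.5 q [ 0.62  0.58 -0.46  2.01  0.42  0.64  0.05]
hood deg -0.5643660539226687 r 127.51464795341931
```

>>> {"method": "move_arm", "body": {
  "rows": "0 0 0.008 0 0 0 1;0 0 0.016 0 0 0 1;0 0 0.016 0 0 0 1"
}}

```text
clock: 33.65
eef_pos: [465.6, -179.9, 156.2]
tool_rot: [-3.139, 0.002, 1.725]
force: [-4.9, 6.6, 33.7]
width: 10.0
gripper_force: 77.0
```

```bash
python3 st.py; python3 prof.py >/dev/null
python3 - <<'E'
from inc import *
s=cam('scene');print(quad(s,(245,140,340,205)).tolist())
E
```

```text
incframe [-53.4  -0.8 156.2]
now 33.65 [ 465.6 -179.9  156.2] [-3.1392e+00  1.7000e-03  1.7249e+00] F [-4.9  6.6 33.7] w 10.0 gf 77.0 q [ 0.62  0.58 -0.45  2.01  0.42  0.64  0.04]
hood deg -1.3507379924642464 r 127.28385351788846
[[331.375, 175.125], [308.375, 195.875], [252.875, 164.375], [277.625, 147.375]]
```

Seated firmly, and the rim corners match the original shut picture. Unload, release, lift.

>>> {"method": "move_arm", "body": {
  "rows": "0 0 -0.01 0 0 0 1;0 0 -0.01 0 0 0 0.5;0 0 -0.01 0 0 0 0.1;0 0 -0.01 0 0 0 0.1;0 0 -0.01 0 0 0 0.1;0 0 -0.06 0 0 0 0.1;0 0 -0.15 0 0 0 0.1;0 0 -0.28 0 0 0 0.1;0 0 -0.42 0 0 0 0.1;0 0 -0.55 0 0 0 0.1;0 0 -0.55 0 0 0 0.1"
}}

```text
clock: 34.67
eef_pos: [469.7, -181.3, 325.2]
tool_rot: [3.133, 0.006, 1.724]
force: [0.5, 0.4, -0.3]
width: 38.8
gripper_force: 0.0
```

>>> {"method": "move_arm", "body": {
  "rows": "-0.8 -0.1 0 0 0 0 0.1;-0.8 -0.1 0 0 0 0 0.1;-0.8 -0.1 0 0 0 0 0.1;-0.8 -0.1 0 0 0 0 0.1;-0.8 -0.1 0 0 0 0 0.1;-0.8 -0.1 0 0 0 0 0.1;-0.8 -0.1 0 0 0 0 0.1;-0.8 -0.1 0 0 0 0 0.1"
}}

```text
clock: 35.33
eef_pos: [471.4, -424.7, 316.7]
tool_rot: [-3.138, -0.001, 1.72]
force: [0.7, 1.2, 1.5]
width: 38.5
gripper_force: 0.0
```

```bash
python3 st.py
python3 - <<'E'
from inc import *
s=cam('scene');print(quad(s,(245,140,340,205)).tolist());save(s,'s8.png',(230,110,450,290),3.3)
t=cam('top');save(t,'t8.png',(150,140,450,290),2.6);print(quad(t,(310,170,425,245)).tolist())
E
```

```text
incframe [ -84.8 -243.7  316.7]
now 35.33 [ 471.4 -424.7  316.7] [-3.1377e+00 -1.5000e-03  1.7196e+00] F [0.7 1.2 1.5] w 38.5 gf 0.0 q [ 0.98  0.58 -0.51  1.46  0.3   1.18  0.58]
hood deg 32.78245917026399 r 252.38856381009924
[[331.125, 174.875], [308.375, 195.875], [253.125, 163.875], [276.875, 147.375]]
[[419.625, 228.875], [327.375, 241.125], [319.625, 193.625], [410.875, 181.125]]
```

View pics/s8.png

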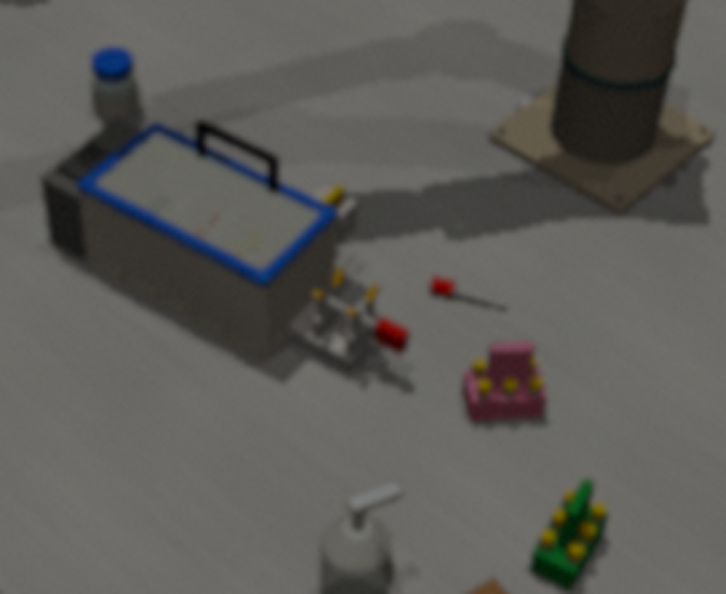

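View pics/t8.png

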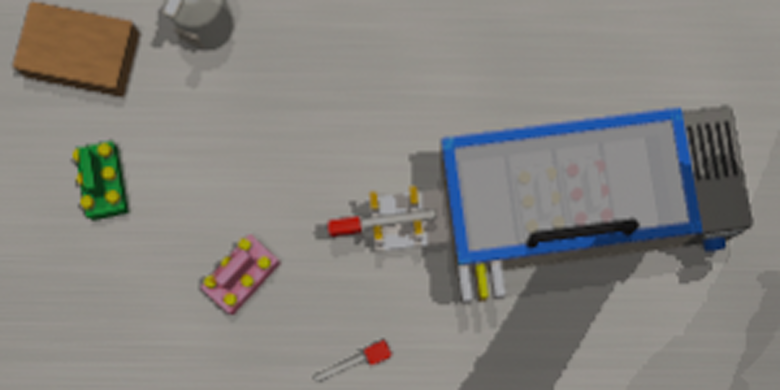

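The hood is fully shut and the yellow tongue is back between the ears (top crop 483,280). Both racks show through it in lanes 2 and 1, the pin is parked in both forks (345–435,220), and everything else is undisturbed. Handing in.

```bash
python3 -c "
from cell import *
print(finish_job())"
```

```text
the job is handed in; nothing more can be done
None
```

I parked the pin in the notch bracket, opened the hood to about 105°, stood both racks found on the bench upright in lanes 1 and 2, shut the hood fully, and handed the job in at about 35 s; no verdict came back.

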